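# Release the hood's safety catch, open the hood and push the cream jar in

## Robot

A 6-joint arm with a two-finger parallel gripper is mounted at the origin on a cart in front of the work surface, level with it; the furniture and walls round the work are solid. World frame = base frame: x ahead of the robot, y to its left, z up, the work surface at z = 0. Lengths are in m, angles in degrees, forces in N, time in s.
With the tool pointing down it reaches from about 0.35 to 0.875 m from the base axis. Payload 4.2 kg.
Tool frame: the origin (TCP) lies on the centre line of the jaws, within the pads' length; the fingertips stand 11 mm ahead of it and the grasp point (between the pads) lies 8 mm behind it; y points along the fingers, z is the direction in which the jaws open and shut, and the axes are right-handed (so a half turn about y gives the same grasp; the last joint's range is limited). The gripper opens to 87 mm and grips with 3 to 60 N. Pads are 19 mm wide; open, the fingers measure 117 mm over their backs; the gripper's body (75 mm by 190 mm) begins 51 mm behind the grasp point.
Start: joints at [84.202, 22.042, 0.453, 0, -68.411, -14.817], TCP at [0.22, 0.585, 0.234] pointing down, gripper open.
Joint ranges: [-179.83, 179.83], [-69.29, 118.12], [-61.27, 80.66], [-181.25, 117.63], [-171.15, -9.14], [-177.46, 177.46]. Speed limits (degrees/s): [159.86, 159.86, 180, 180, 180, 180].

## Interface

Orientations are given as a 3x3 rotation matrix whose columns are the frame's x, y, z axes.
In Python, from station import r, optics gives the robot as it stands. The module is installed in compiled form; this text tells all that it offers.
- The arm moves only by the tool step_arm, never from a script. Its argument "moves" is a list that holds one entry, the list of rows, each a list of 7 numbers: the turn, a rotation vector about the tool's x, y, z in rad, then the shift along the tool's x, y, z in cm, then the opening in per cent of the stroke, from 0 (shut) to 100 (fully open). A call has exactly 5 rows; each row is the pose to reach, as a shift and turn from the pose commanded when the call began, along the tool's axes at that moment; what a row does not reach only later rows make up. A row lasts 1/12 s, in which the tool goes at most 41.7 mm and 7.16 degrees, less where a joint would pass 70% of its speed; a pose out of reach is approached as far as the arm can. A call with a gripper value outside its range is refused whole. The fingers move at their own pace and stop on an object; the grip force is fixed at half the most. Time passes only in rows, so rows that repeat a pose let the fingers close, or fill a call up. It gives the time, the measured TCP pose, the force and the opening at its end, in the units of the state.
- r.sense(): the state, without advancing time (a new reading comes with each control period).
- optics.capture(name): name is "scene" or "top" or "wrist"; returns a dict with "image" (420x560x3 uint8, red, green, blue), "fov_y" (degrees; the focal length in pixels is half the picture's height over the tangent of half this angle, whatever the lens; pixels are square), "cx", "cy" (the principal point, pixels), "cam_to_world" (4x4, takes a point from camera to world coordinates). Camera axes: x right, y down, z forward; pixel columns grow to the right and rows downward; lengths in m; the calibration is good to about 2 mm. A picture is of the moment at which its call begins. There is no depth.
- r.finish_job(): hands the job in, once; it reports no verdict.
The state is a dict: "time_s": time; "joints": joint angles; "joint_velocities": joint speeds; "effort": joint torques, N m; "tcp_pos": TCP position; "ee_rot": TCP orientation; "wrist_force": force on the tool from outside, world axes, zero at the start; "moment": the same for the moment, N m; "gripper_width": opening from 0.0 (shut) to 1.0 (fully open).
Only numpy, scipy, OpenCV 4.12 (cv2) and the standard library are available. Lean on these libraries where they do the work, as an engineer would, in place of code of your own. Each camera call takes 0.05 s, during which the arm holds its last target.

## Task

The sloping hood of the small bench drying box is ajar and held by a hidden safety catch: reach under its raised front edge, push the sprung catch to the right and lift the hood past it, then swing the hood up until it stands wide open by itself. Then push the pink-lidded cream jar up the shallow ramp until its whole base stands on the flat floor inside the box, upright, and leave the hood open. Do not knock the jar over or shift the other bottles.

Things in the scene. Friction and masses are not known exactly. Their poses are not given: they have to be found in the camera images.
- case: Fixed grey drying box, 306 mm wide, 224 deep, back 112 high. Origin on the table under its middle; x from its open front to its back, y to its left, z up: 'box' frame, in mm below. Box x -100 to 124; side walls at y = +-149 (8 thick) from x = -85. Left part: loading lane with ramp. Right part, y -145 to -25: catch bay, bare table back to the catch housing (46 high) at x = 1
- hood (a joint): White sheet hood 312 mm wide, 210 long, hinged along the top of the back (axis along y). 0 = ajar, sloping down to the front at 0.24 rad; grows as the front is raised; stop at 1.5. With the catch in place it rises only about 0.03. Stiff hinge: it stays where it is left; lifting at the lip takes about 4 N. Wide open: beyond 1.15
- hood_hinge (a point): Middle of the hood's hinge line, box (115, 0, 130)
- hood_lip (a point): Middle of the lower edge of the 15 mm down-turned lip along the hood's front, box (-87, 0, 66) while ajar: a 66 mm gap above the table. Moves with the hood
- catch (a joint): Dark steel sprung safety catch hidden behind the lip at the right. A slide: 0 = engaged, grows as it is pushed to the right (box -y), stop at 0.022 m; lets the hood's bracket past beyond about 0.011. Spring 2.5 N at rest, 6.5 N at the stop; returns by itself. Keep it aside until the hood has risen past 0.06 rad
- catch_face (a point): On the left face of the catch's upright paddle, to be pushed to the right; box (-68, -82.5, 40) at rest. Paddle: x -77 to -43 (its front 9 mm behind the lip), 7 thick, z 20 to 60. Free space to its left as far as the lane's edge at y = -21; the hood's bracket hangs behind at x -33 to -19, y -80 to -62, above z = 58
- jar: Cream jar with pink lid, 98 mm across, 59 mm high, 0.19 kg; too wide for most grippers, so push it. Origin at the centre of its underside. It starts on the table in front of the ramp
- chamber (a point): A middle place on the lane's flat floor, box (0, 70, 10). Floor: 10 mm high, y -21 to 147, x -90 to the back wall at 116. Ramp before it: y -17 to 143, from table level at x = -150 up to the floor at x = -90. The jar's whole base is on the flat floor when its centre is at box x = -41 or more
- vial: Bystander: small glass vial with white cap, 45 mm across, 68 mm high, right of the work; origin at the centre of its underside
- flask: Bystander: black glass flask with stopper, 66 x 85 x 97 mm, left of the work; origin at the centre of its underside
- clear_bottle: Bystander: tall translucent bottle, 67 mm across, 214 mm high, left of the box; origin at the centre of its underside
There are look-alikes about, which are no part of the job. What is meant by the jar is not yellow, and is the smaller of those in its own colour.

How it is judged (in metres and radians):
On the way, in this order (a step that is already met when the one before it is completed fails the run):
1. the hood is raised past its safety catch while the jar is still in front of the box (value of joint hood above 0.15 rad and x of jar in the frame of case below -0.12 m), for 0.1 s.
2. the hood stands wide open (beyond 1.15 rad) while the jar is still in front of the box (value of joint hood above 1.15 rad and x of jar in the frame of case below -0.12 m), for 0.2 s.
At the end, for the whole second after the job is handed in: The hood stands still by itself beyond 1.15 rad; the jar stands upright (within 0.06 rad) and still with its whole base on the lane's flat floor (its centre between box x = -41 and +80 mm and between y = 10 and 110 mm, underside 5 to 20 mm above the table) (value of joint hood above 1.15 rad and x of jar in the frame of case between -0.041 and 0.08 m and y of jar in the frame of case between 0.01 and 0.11 m and z of jar in the frame of case between 0.005 and 0.02 m and angle between jar's own z axis and vertical below 0.06 rad and linear speed of jar below 0.02 m/s and velocity of joint hood between -0.05 and 0.05 rad/s); the robot touches nothing.
It fails at once if the jar is knocked over (angle between jar's own z axis and vertical above 0.7 rad).
It fails at once if a bystander is shifted by more than 30 mm (distance of any of vial, flask, clear_bottle from where it was at the start of the episode above 0.03 m).
It also fails if it takes over 54 s, if anything falls off the work surface, if the arm or the gripper's body presses on something with over 40 N, if the wrist force passes 120 N, or if a joint passes its speed limit or range.

## Working session

There is one attempt and no reset: what is moved stays moved. The work goes in short steps, Python scripts to look and compute and a tool call to move; the robot and the scene stay as the last step left them, time stands still between calls to the robot, and variables do not carry over. Pictures are saved under pics/ and viewed, and the job is handed in when it is done.

Besides the shell and the picture viewer there is one more tool, called after ">>>" as a command line: name --argument value ..., lists and objects as JSON in quotes. step_arm: Moves the arm, as the interface text tells. Its arguments: {"type":"object","properties":{"moves":{"type":"array"}},"required":["moves"]}

```bash
mkdir -p pics
python3 - <<'E'
from station import r, optics
import cv2,json
s=r.sense()
print({k:s[k] for k in s})
for n in ["scene","top","wrist"]:
    c=optics.capture(n); print(n,c["fov_y"],c["cx"],c["cy"],c["cam_to_world"])
    cv2.imwrite(f"pics/{n}0.png",c["image"][:,:,::-1])
E
```

```text
{'time_s': 0.0, 'joints': array([ 8.42008515e+01,  2.20906311e+01,  3.79046589e-01, -2.81252781e-02,
       -6.84118758e+01, -1.48158417e+01]), 'joint_velocities': array([ 0.09306491,  0.01580338,  0.00046256, -0.04895289,  0.02764471,
        0.02258587]), 'effort': array([ 3.80142808e-05, -3.90664673e+01,  1.87405086e+01,  4.22010407e+00,
        1.10142879e-02, -1.90279297e-04]), 'tcp_pos': array([0.21984214, 0.58443223, 0.23245819]), 'ee_rot': array([[-9.35903710e-01, -6.71827745e-04, -3.52255296e-01],
       [ 3.52255919e-01, -2.09759894e-03, -9.35901366e-01],
       [-1.10125829e-04, -9.99997574e-01,  2.19980593e-03]]), 'wrist_force': array([-0.42293938, -0.0235984 ,  0.44524952]), 'moment': array([ 0.02069161,  0.01284787, -0.01180376]), 'gripper_width': 0.9993064426485766}
scene 45.72953320707187 272.90454527540425 206.2848454220742 [[ 0.64560051 -0.36795348  0.66918623 -0.22555122]
 [-0.76366305 -0.31602251  0.56298181 -0.69445616]
 [ 0.0043268  -0.87449414 -0.48501677  0.7202318 ]
 [ 0.          0.          0.          1.        ]]
top 43.01186765969333 277.3035516997425 216.7363969476417 [[-0.00582938 -0.98692227  0.16109141  0.35009472]
 [-0.99989706  0.00364069 -0.01387848  0.03825368]
 [ 0.01311049 -0.16115573 -0.98684191  1.63511202]
 [ 0.          0.          0.          1.        ]]
wrist 70.8186395637894 280.6289401450225 210.89880260611326 [[-0.35239601 -0.89987086 -0.25700096  0.29155848]
 [-0.93585016  0.33921073  0.09550165  0.55957644]
 [ 0.00123833  0.27416879 -0.96168079  0.38334908]
 [ 0.          0.          0.          1.        ]]
```

View pics/scene0.png

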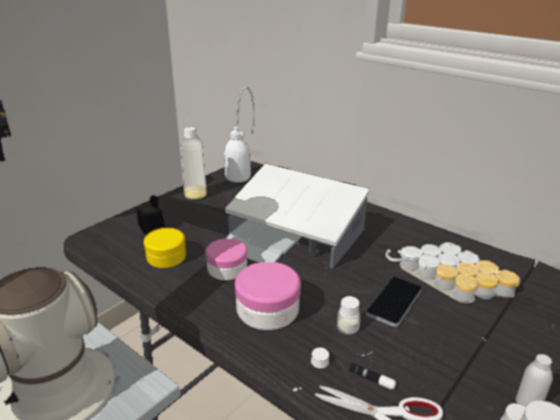

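View pics/top0.png

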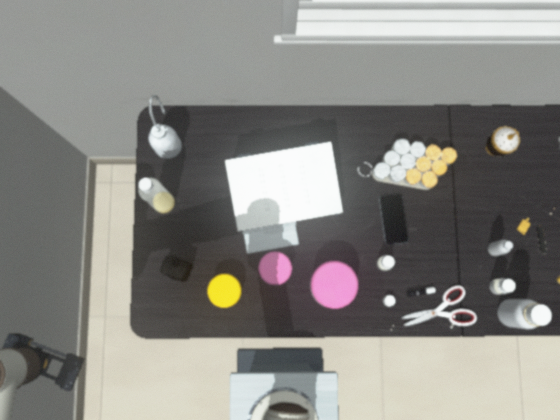

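View pics/wrist0.png

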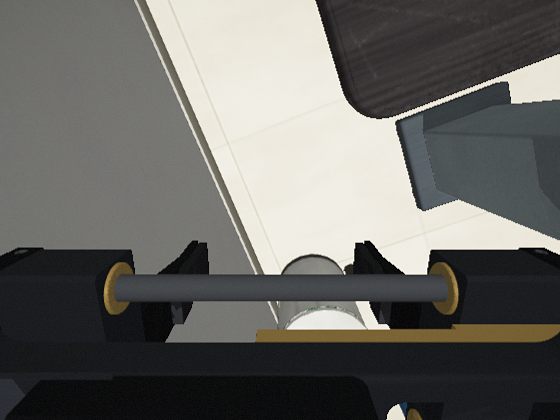

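Candidates (top view): yellow jar (224,291), small pink (275,268), big pink (334,285). The jar is the smaller pink one at (275,268). I'll check it in a crop and get the box corners.

Run:
```python
import cv2
a=cv2.imread("pics/top0.png")[125:325,130:400]
cv2.imwrite("pics/topc.png",cv2.resize(a,None,fx=2.96,fy=2.96,interpolation=cv2.INTER_CUBIC))
a=cv2.imread("pics/scene0.png")[160:340,170:390]
cv2.imwrite("pics/scenec.png",cv2.resize(a,None,fx=3.3,fy=3.3,interpolation=cv2.INTER_CUBIC))
```

```text
(no output)
```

View pics/topc.png

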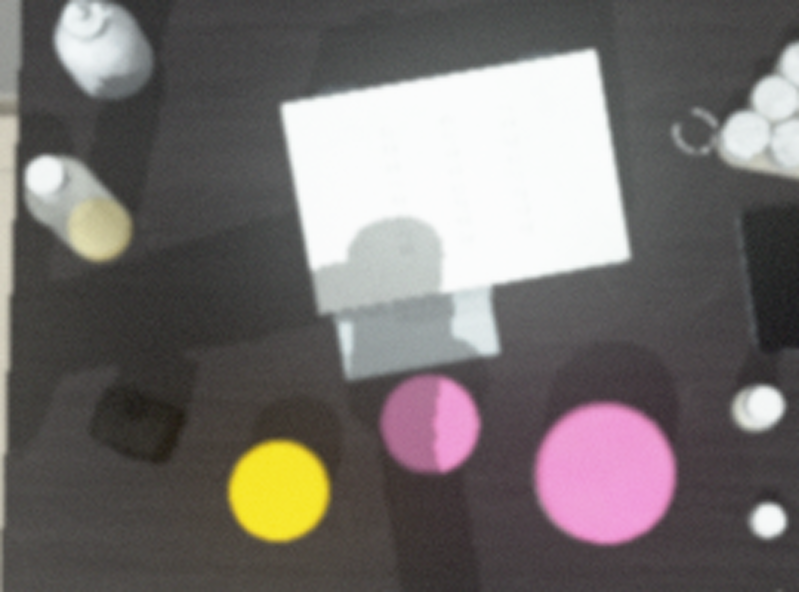

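View pics/scenec.png

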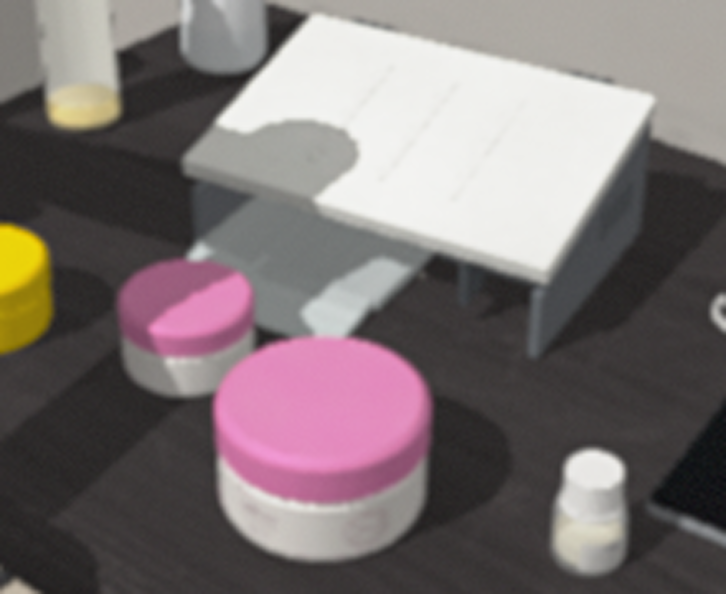

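The crops confirm the small pink jar. I'll fit the box pose from the corners I read off.

```bash
cat > h.py <<'E'
import numpy as np
from station import r, optics
def cam(n):
    c=optics.capture(n); c["f"]=210/np.tan(np.radians(c["fov_y"])/2); return c
def ray(c,u,v):
    T=c["cam_to_world"]; d=T[:3,:3]@np.array([(u-c["cx"])/c["f"],(v-c["cy"])/c["f"],1]); return T[:3,3],d
def atz(c,u,v,z):
    o,d=ray(c,u,v); return o+d*(z-o[2])/d[2]
def proj(c,p):
    T=c["cam_to_world"]; q=T[:3,:3].T@(np.asarray(p)-T[:3,3]); return np.array([c["cx"]+c["f"]*q[0]/q[2],c["cy"]+c["f"]*q[1]/q[2]])
E
python3 - <<'E'
from h import *
from scipy.optimize import least_squares
ct=cam("top"); cs=cam("scene")
T=lambda a,b:(ct,130+a/2.96,125+b/2.96); S=lambda a,b:(cs,170+a/3.3,160+b/3.3)
obs=[(T(281,103),(115,156,130)),(T(596,49),(115,-156,130)),(T(631,260),(-88,-156,81)),(T(319,315),(-88,156,81)),
(T(347,380),(-150,143,0)),(T(499,353),(-150,-17,0)),
(S(549,272),(-88,-156,81)),(S(184,165),(-88,156,81)),(S(653,98),(115,-156,130)),(S(315,14),(115,156,130)),(S(533,357),(-85,-149,0))]
def B(p,q):
    c,s=np.cos(p[2]),np.sin(p[2]); q=np.array(q)/1000
    return np.array([p[0]+c*q[0]-s*q[1],p[1]+s*q[0]+c*q[1],q[2]])
f=lambda p:np.concatenate([proj(c,B(p,q))-[u,v] for (c,u,v),q in obs])
s=least_squares(f,[.6,.05,.0],loss="soft_l1");print(s.x,np.degrees(s.x[2]));print(f(s.x).reshape(-1,2).round(1))
p=s.x
def inv(w):
    d=np.array(w[:2])-p[:2];c,s_=np.cos(p[2]),np.sin(p[2]);return 1000*np.array([c*d[0]+s_*d[1],-s_*d[0]+c*d[1]])
for nm,o,z in [("jar",T(430,425),.059),("jarS",S(187,306-0),.059),("big",T(606,473),.085),("bigS",S(323,405),.085),("vial",T(766,404),.068),("vialbase",T(752,410),0.0),("yellow",T(279,491),.06),("flask",T(137,420),.06),("clear",T(45,175),.214)]:
    w=atz(*o,z);print(nm,w.round(3),inv(w).round(0))
np.save("box.npy",p)
for q in [(-68,-82.5,40),(-87,0,66),(-87,-120,66),(-190,-60,40)]:print(q,B(p,q).round(3))
E
```

```text
[ 0.67700382 -0.00747843  0.17810178] 10.204480396290267
[[ 0.7  0.5]
 [-0.7  0.3]
 [-0.8 -1.1]
 [ 0.8 -0.8]
 [ 0.5 -0.2]
 [ 0.3 -0.5]
 [-0.9  0.1]
 [-0.2 -0.6]
 [ 0.3  0.2]
 [-0.2  0.5]
 [-0.4  1. ]]
jar [0.452 0.023 0.059] [-216.   70.]
jarS [0.445 0.01  0.059] [-225.   59.]
big [ 0.403 -0.148  0.085] [-294.  -90.]
bigS [ 0.396 -0.159  0.085] [-303.  -99.]
vial [ 0.471 -0.312  0.068] [-257. -263.]
vialbase [ 0.47  -0.312  0.   ] [-258. -263.]
yellow [0.388 0.173 0.06 ] [-252.  228.]
flask [0.459 0.314 0.06 ] [-158.  355.]
clear [0.673 0.377 0.214] [ 64. 379.]
(-68, -82.5, 40) [ 0.625 -0.101  0.04 ]
(-87, 0, 66) [ 0.591 -0.023  0.066]
(-87, -120, 66) [ 0.613 -0.141  0.066]
(-190, -60, 40) [ 0.501 -0.1    0.04 ]
```

```bash
cat >> h.py <<'E'
from scipy.spatial.transform import Rotation as Ro
p_=np.load("box.npy"); YAW=p_[2]
def B(q):
    c,s=np.cos(YAW),np.sin(YAW); q=np.array(q)/1000
    return np.array([p_[0]+c*q[0]-s*q[1],p_[1]+s*q[0]+c*q[1],q[2]])
def inv(w):
    d=np.array(w[:2])-p_[:2];c,s=np.cos(YAW),np.sin(YAW);return np.array([c*d[0]+s*d[1],-s*d[0]+c*d[1],w[2]])*1000
def Rt(pitch,yaw=0,roll=0):
    # pitch deg below horizontal, yaw deg rel. to box x; tool x down/back, z = right
    a=YAW+np.radians(yaw);P=np.radians(pitch)
    f=np.array([np.cos(a),np.sin(a),0]);y=np.cos(P)*f-np.sin(P)*np.array([0,0,1]);z=np.array([np.sin(a),-np.cos(a),0]);x=np.cross(y,z)
    return np.array([x,y,z]).T@Ro.from_euler('y',roll,degrees=True).as_matrix()
import json,os,sys
CF="cmd.json"
def cmd():
    d=json.load(open(CF)); return np.array(d["p"]),np.array(d["R"])
def setcmd(p,R): json.dump({"p":list(map(float,p)),"R":np.asarray(R).tolist()},open(CF,"w"))
def apply(rv,cm):
    p,R=cmd(); setcmd(p+R@np.array(cm)/100, R@Ro.from_rotvec(rv).as_matrix())
def delta(p,R):
    p0,R0=cmd(); return Ro.from_matrix(R0.T@R).as_rotvec().round(3),(R0.T@(np.array(p)-p0)*100).round(2)
def state():
    s=r.sense(); d=open("log.jsonl","a"); d.write(json.dumps({k:np.asarray(s[k]).tolist() for k in s})+"\n")
    y=s["ee_rot"][:,1]; p0,R0=cmd()
    print("t",round(s["time_s"],2),"tcp",s["tcp_pos"].round(4),"box",inv(s["tcp_pos"]).round(1),"pitch",np.degrees(np.arcsin(-y[2])).round(1),"yaw_box",np.degrees(np.arctan2(y[1],y[0])-YAW).round(1),"F",s["wrist_force"].round(1),"g",round(s["gripper_width"],2))
    print(" j",s["joints"].round(1),"cmd err mm",((s["tcp_pos"]-p0)*1000).round(1),"rot",np.degrees(Ro.from_matrix(R0.T@s["ee_rot"]).magnitude()).round(2))
    return s
E
python3 - <<'E'
from h import *
a=np.radians(159.38)
x=np.array([np.cos(a),np.sin(a),0]);y=np.array([0,0,-1.]);z=np.cross(x,y)
setcmd([.22,.585,.234],np.array([x,y,z]).T); state()
print(delta([.36,.40,.29],Rt(80)))
E
```

```text
t 0.25 tcp [0.2199 0.5847 0.233 ] box [-344.9  663.8  233. ] pitch 89.9 yaw_box -116.6 F [-0.5 -0.4 -0.1] g 1.0
 j [ 84.2  22.1   0.4  -0.  -68.4 -14.8] cmd err mm [-0.1 -0.3 -1. ] rot 0.06
(array([-0.047, -0.537,  0.17 ]), array([-19.62,  -5.6 ,  12.38]))
```

>>> step_arm --moves '[[[0,-0.1,0.02,-3.2,-1,2,50],[0,-0.2,0.04,-6.4,-2,4,0],[0,-0.3,0.06,-9.6,-3,6,0],[0,-0.4,0.08,-12.8,-4,8,0],[0,-0.5,0.1,-16,-5,10,0]]]'

```text
time_s: 0.67
tcp_pos: [0.3353, 0.4336, 0.2839]
ee_rot: [[-0.985, 0.099, 0.144], [-0.146, -0.011, -0.989], [-0.096, -0.995, 0.025]]
wrist_force: [0.9, -0.1, 0.4]
gripper_width: 0.709
```

Run:
```python
from h import *
apply([0,-.5,.1],[-16,-5,10]); state()
print(delta([.44,.20,.28],Rt(60)))
```

```text
t 0.67 tcp [0.3353 0.4336 0.2839] box [-258.2  494.6  283.9] pitch 84.3 yaw_box -16.6 F [ 0.9 -0.1  0.4] g 0.71
 j [ 72.3  11.2 -10.    6.1 -67.8  23.8] cmd err mm [ 0.8 -1.5 -0.1] rot 0.33
(array([-0.035, -0.03 ,  0.428]), array([-7.05,  1.69, 24.73]))
```

>>> step_arm --moves '[[[0,0,0.08,-1.4,0.2,3.8,0],[0,0,0.16,-2.8,0.4,7.6,0],[0,0,0.24,-4.2,0.6,11.4,0],[0,0,0.32,-5.6,0.8,15.2,0],[0,0,0.4,-7,1,19,0]]]'

```text
time_s: 1.08
tcp_pos: [0.4309, 0.2556, 0.2855]
ee_rot: [[-0.867, 0.477, 0.141], [-0.135, 0.047, -0.99], [-0.479, -0.877, 0.023]]
wrist_force: [2.3, -0.5, 0.4]
gripper_width: 0.324
```

Run:
```python
from h import *
apply([0,0,.4],[-7,1,19]); state()
print(delta([.45,.05,.26],Rt(45)))
```

```text
t 1.08 tcp [0.4309 0.2556 0.2855] box [-195.6  302.6  285.5] pitch 61.3 yaw_box -4.5 F [ 2.3 -0.5  0.4] g 0.32
 j [ 59.8  -3.9 -41.1  36.3 -41.   13.3] cmd err mm [-0.  -1.   0.1] rot 0.26
(array([-0.043, -0.017,  0.29 ]), array([ 2.31,  2.21, 20.67]))
```

>>> step_arm --moves '[[[0,0,0,0.4,0.4,4,0],[0,0,0,0.8,0.8,8,0],[0,0,0,1.2,1.2,12,0],[0,0,0,1.6,1.6,16,0],[0,0,0,2,2,20,0]]]'

```text
time_s: 1.5
tcp_pos: [0.45, 0.0548, 0.2628]
ee_rot: [[-0.869, 0.475, 0.14], [-0.135, 0.046, -0.99], [-0.477, -0.879, 0.024]]
wrist_force: [1.6, 0.2, -0.0]
gripper_width: 0.02
```

Run:
```python
from h import *
apply([0,0,0],[2,2,20]); state()
print(delta([.48,-.06,.25],Rt(45)))
```

```text
t 1.5 tcp [0.45   0.0548 0.2628] box [-212.3  101.5  262.8] pitch 61.5 yaw_box -4.7 F [ 1.6  0.2 -0. ] g 0.02
 j [ 34.7 -10.6 -47.2  27.1 -30.8  43. ] cmd err mm [-0.7 -2.1 -0.3] rot 0.1
(array([-0.043, -0.017,  0.29 ]), array([-0.35,  2.02, 11.95]))
```

```bash
cat > kin.py <<'E'
import numpy as np, json
from scipy.optimize import least_squares
from scipy.spatial.transform import Rotation as Ro
rx=lambda a:Ro.from_euler('x',a,degrees=True).as_matrix()
ry=lambda a:Ro.from_euler('y',a,degrees=True).as_matrix()
rz=lambda a:Ro.from_euler('z',a,degrees=True).as_matrix()
def fk(q,k,s=(1,1)):
    d1,a1,L1,e,L2,b,t,tx=k
    R=rz(q[0]); p=R@np.array([a1,b,d1])
    R=R@ry(q[1]); p=p+R@np.array([0,0,L1])
    R=R@ry(-q[2]); p=p+R@np.array([L2,0,e])
    R=R@rx(s[0]*q[3])@ry(-q[4])@rx(s[1]*q[5])
    # tool along local x at end; tool y = x_local
    R2=R; p=p+R@np.array([t,0,tx])
    return p,R2@C
C=np.eye(3)
def load(): return [json.loads(l) for l in open("log.jsonl")]
E
python3 - <<'E'
import kin; from kin import *
S=load()
for s in [(1,1),(1,-1),(-1,1),(-1,-1)]:
    kin.C=np.eye(3)
    Cs=[fk(x["joints"],np.zeros(8),s)[1].T@np.array(x["ee_rot"]) for x in S]
    print(s,[np.degrees(Ro.from_matrix(Cs[0].T@c).magnitude()).round(1) for c in Cs]); 
    if s==(1,1) or 1: print(Cs[0].round(2).tolist())
E
```

```text
(1, 1) [np.float64(0.0), np.float64(82.5), np.float64(120.0), np.float64(163.6)]
[[-0.0, 1.0, -0.0], [0.87, 0.0, 0.49], [0.49, 0.0, -0.87]]
(1, -1) [np.float64(0.0), np.float64(12.2), np.float64(72.6), np.float64(54.2)]
[[-0.0, 1.0, -0.0], [1.0, 0.0, 0.0], [0.0, -0.0, -1.0]]
(-1, 1) [np.float64(0.0), np.float64(77.2), np.float64(56.3), np.float64(115.7)]
[[-0.0, 1.0, 0.0], [0.87, 0.0, 0.49], [0.49, 0.0, -0.87]]
(-1, -1) [np.float64(0.0), np.float64(0.0), np.float64(0.0), np.float64(0.0)]
[[-0.0, 1.0, 0.0], [1.0, 0.0, -0.0], [0.0, 0.0, -1.0]]
```

Orientation model exact. Now fit the lengths and search for workable configurations.

```bash
cat >> kin.py <<'E'
C=np.array([[0,1,0],[1,0,0],[0,0,-1.]])
SG=(-1,-1)
LO=np.array([-179.83,-69.29,-61.27,-181.25,-171.15,-177.46]);HI=np.array([179.83,118.12,80.66,117.63,-9.14,177.46])
def fitk():
    S=load()
    f=lambda k:np.concatenate([(fk(x["joints"],k,SG)[0]-x["tcp_pos"])*1000 for x in S]+[np.array(k)*.3])
    s=least_squares(f,[.3,0,.4,0,.4,-.16,.25,0]); return s.x,s.fun
K=None
def ik(p,R,seed,k):
    def f(q):
        pp,RR=fk(q,k,SG); return np.concatenate([(pp-p)*1000,Ro.from_matrix(RR.T@R).as_rotvec()*200])
    s=least_squares(f,np.clip(seed,LO+.1,HI-.1),bounds=(LO,HI)); return s.x,np.abs(s.fun).max()
E
python3 - <<'E'
from kin import *
k,r=fitk(); print(k.round(4)); print(r.round(2)); np.save("k.npy",k)
from h import *
S=load(); 
for (pt,yw,roll,q) in [(30,0,0,(-68,-70,40)),(45,0,0,(-70,-70,35)),(20,0,0,(-68,-70,40)),(30,-15,0,(-68,-70,40)),(45,-15,0,(-68,-70,40)),(10,0,0,(-68,-70,45)),(30,0,180,(-68,-70,40)),(10,0,180,(-68,-70,40))]:
  best=[]
  rng=np.random.default_rng(0)
  for i in range(14):
    seed=S[-1]["joints"] if i==0 else rng.uniform(LO,HI)
    x,e=ik(B(q),Rt(pt,yw,roll),seed,k); best.append((round(e,2),x.round(0).tolist()))
  best.sort(key=lambda b:b[0]); print(pt,yw,roll,[b for b in best if b[0]<1][:4] or best[:1])
E
```

```text
[-0.1485  0.311   0.5517  0.1076  0.0597 -0.1625  0.1982 -0.0058]
[ 1.57  3.48  9.56 -4.29 -2.28 -9.56 -0.83 -0.36 -7.66  2.02 -1.9   7.66
 -0.04  0.09  0.17  0.03  0.02 -0.05  0.06 -0.  ]
30 0 0 [(np.float64(103.96), [158.0, -69.0, 36.0, -181.0, -93.0, 104.0])]
45 0 0 [(np.float64(101.26), [156.0, -69.0, 31.0, -181.0, -106.0, 110.0])]
20 0 0 [(np.float64(105.22), [158.0, -69.0, 40.0, -181.0, -83.0, 100.0])]
30 -15 0 [(np.float64(87.18), [156.0, -69.0, 36.0, -181.0, -92.0, 98.0])]
45 -15 0 [(np.float64(99.39), [156.0, -69.0, 31.0, -181.0, -105.0, 102.0])]
10 0 0 [(np.float64(106.3), [158.0, -69.0, 44.0, -181.0, -73.0, 95.0])]
30 0 180 [(np.float64(107.34), [156.0, -69.0, 35.0, -181.0, -94.0, -77.0])]
10 0 180 [(np.float64(109.87), [157.0, -69.0, 45.0, -181.0, -73.0, -85.0])]
```

>>> step_arm --moves '[[[0,0.1,0,0,-1,3,0],[0,0.2,0,0,-2,6,0],[0,0.3,0,0,-3,8,0],[0,0.4,0,0,-5,10,0],[0,0.5,0,0,-6,12,0]]]'

```text
time_s: 1.92
tcp_pos: [0.4386, -0.0656, 0.3206]
ee_rot: [[-0.827, 0.477, -0.298], [0.362, 0.046, -0.931], [-0.43, -0.878, -0.21]]
wrist_force: [0.3, 0.0, -0.4]
gripper_width: 0.007
```

Run:
```python
from h import *
apply([0,.5,0],[0,-6,12]); state()
```

```text
t 1.92 tcp [ 0.4386 -0.0656  0.3206] box [-244.9  -15.   320.6] pitch 61.4 yaw_box -4.8 F [ 0.3  0.  -0.4] g 0.01
 j [ 16.1 -14.1 -34.7   7.7 -41.4  48.9] cmd err mm [-0.3 -1.   1.7] rot 0.33
```

>>> step_arm --moves '[[[0.1,0,-0.06,0,3,0,0],[0.2,0,-0.12,0,6,0,0],[0.3,0,-0.18,0,9,0,0],[0.4,0,-0.24,0,11,0,0],[0.5,0,-0.3,0,12,0,0]]]'

```text
time_s: 2.33
tcp_pos: [0.4957, -0.0596, 0.211]
ee_rot: [[-0.906, 0.014, -0.422], [0.398, -0.306, -0.865], [-0.142, -0.952, 0.272]]
wrist_force: [-0.0, -0.3, 0.8]
gripper_width: 0.004
```

Run:
```python
from h import *
apply([.5,0,-.3],[0,12,0]); state()
```

```text
t 2.33 tcp [ 0.4957 -0.0596  0.211 ] box [-187.7  -19.2  211. ] pitch 72.2 yaw_box -97.5 F [-0.  -0.3  0.8] g 0.0
 j [ 21.4  10.9 -28.1  19.9 -58.5  32.2] cmd err mm [-0.2 -0.4 -2.4] rot 0.48
```

>>> step_arm --moves '[[[-0.1,-0.1,0,0,-3,0,0],[-0.2,-0.2,0,0,-6,-2,0],[-0.3,-0.3,0,0,-9,-4,0],[-0.4,-0.4,0,0,-11,-6,0],[-0.4,-0.4,0,0,-12,-8,0]]]'

```text
time_s: 2.75
tcp_pos: [0.5291, 0.0477, 0.31]
ee_rot: [[-0.993, 0.116, -0.0], [0.011, 0.087, -0.996], [-0.116, -0.989, -0.087]]
wrist_force: [0.8, -0.3, 1.1]
gripper_width: 0.006
```

Run:
```python
from h import *
apply([-.4,-.4,0],[0,-12,-8]); state()
```

```text
t 2.75 tcp [0.5291 0.0477 0.31  ] box [-135.8   80.5  310. ] pitch 81.7 yaw_box 26.5 F [ 0.8 -0.3  1.1] g 0.01
 j [ 21.4   6.5  -9.   -2.4 -66.4  69.1] cmd err mm [2.  1.3 3.4] rot 0.56
```

```bash
cat >> kin.py <<'E'
def fk(q,k,s=SG):
    R=rz(q[0]); p=R@np.array(k[0:3])
    R=R@ry(q[1]); p=p+R@np.array([k[3],0,k[4]])
    R=R@ry(-q[2]); p=p+R@np.array([k[5],0,k[6]])
    R=R@rx(s[0]*q[3]); p=p+R@np.array([0,k[7],k[8]])
    R=R@ry(-q[4]); p=p+R@np.array([k[9],0,k[10]])
    R=R@rx(s[1]*q[5]); p=p+R@np.array([0,k[11],k[12]])
    return p,R@C
def fitk():
    S=load()
    k0=np.array([0,-.16,.3,0,.4,.4,0,0,0,.25,0,0,0])
    f=lambda k:np.concatenate([(fk(x["joints"],k)[0]-x["tcp_pos"])*1000 for x in S]+[(np.array(k)-k0)*.3])
    s=least_squares(f,k0); return s.x,s.fun
E
python3 - <<'E'
from kin import *
k,r=fitk(); print(k.round(4)); print(r[:-13].round(2)); np.save("k.npy",k)
E
```

```text
[ 0.     -0.      0.1606  0.      0.5649  0.4218  0.     -0.1598 -0.
  0.2955  0.      0.      0.    ]
[ 0. -0.  0. -0.  0. -0.  0. -0. -0. -0. -0.  0.  0.  0.  0. -0.  0.  0.
 -0. -0. -0.]
```

Run:
```python
from kin import *
from h import *
k=np.load("k.npy")
S=load(); 
for (pt,yw,roll,q) in [(30,0,0,(-68,-70,40)),(45,0,0,(-70,-70,35)),(15,0,0,(-68,-70,40)),(45,-20,0,(-68,-70,40)),(45,20,0,(-68,-70,40)),(30,20,0,(-68,-70,40)),(30,0,180,(-68,-70,40)),(45,0,90,(-68,-70,40)),(45,0,-90,(-68,-70,40))]:
  best=[]
  rng=np.random.default_rng(0)
  for i in range(16):
    seed=S[-1]["joints"] if i==0 else rng.uniform(LO,HI)
    x,e=ik(B(q),Rt(pt,yw,roll),seed,k); best.append((round(e,2),x.round(0).tolist()))
  best.sort(key=lambda b:b[0]); u=[]
  for b in best:
    if b[0]<1 and b[1] not in u: u.append(b[1])
  print(pt,yw,roll,u or best[:1])
  for q_ in u:
    # wrist pts
    R=rz(q_[0]);el=R@np.array([0,0,k[2]])+R@ry(q_[1])@np.array([0,0,k[4]]);R3=R@ry(q_[1]-q_[2]);w=el+R3@[k[5],0,0];w2=w+R3@rx(-q_[3])@[0,k[7],0]
    print("   elbow",el.round(2),"w",w.round(2),"w2",w2.round(2))
```

```text
30 0 0 [[-32.0, 34.0, -29.0, -121.0, -43.0, -116.0]]
   elbow [ 0.27 -0.17  0.63] w [ 0.43 -0.27  0.25] w2 [ 0.37 -0.13  0.19]
45 0 0 [[-16.0, 28.0, -19.0, -87.0, -18.0, -165.0]]
   elbow [ 0.25 -0.07  0.66] w [ 0.53 -0.15  0.35] w2 [ 0.42 -0.13  0.24]
15 0 0 [[-38.0, 46.0, -34.0, -129.0, -69.0, -98.0]]
   elbow [ 0.32 -0.25  0.55] w [ 0.38 -0.3   0.14] w2 [ 0.34 -0.14  0.12]
45 -20 0 [[-24.0, 28.0, -29.0, -138.0, -15.0, -121.0]]
   elbow [ 0.24 -0.11  0.66] w [ 0.45 -0.2   0.31] w2 [ 0.42 -0.06  0.25]
45 20 0 [[-18.0, 30.0, -14.0, -71.0, -34.0, -164.0]]
   elbow [ 0.27 -0.09  0.65] w [ 0.56 -0.18  0.36] w2 [ 0.44 -0.2   0.25]
30 20 0 [[-30.0, 36.0, -17.0, -93.0, -49.0, -134.0]]
   elbow [ 0.29 -0.17  0.62] w [ 0.51 -0.29  0.28] w2 [ 0.4  -0.22  0.18]
30 0 180 [[-32.0, 34.0, -29.0, -121.0, -43.0, 64.0]]
   elbow [ 0.27 -0.17  0.63] w [ 0.43 -0.27  0.25] w2 [ 0.37 -0.13  0.19]
45 0 90 [[-15.0, 27.0, -19.0, -85.0, -17.0, 103.0]]
   elbow [ 0.25 -0.07  0.66] w [ 0.53 -0.14  0.36] w2 [ 0.42 -0.13  0.25]
45 0 -90 [[-15.0, 27.0, -19.0, -85.0, -17.0, -77.0]]
   elbow [ 0.25 -0.07  0.66] w [ 0.53 -0.14  0.36] w2 [ 0.42 -0.13  0.25]
```

```bash
cat >> kin.py <<'E'
def path(q0,q1,n):
    k=np.load("k.npy"); return [fk(q0+(q1-q0)*i/n,k) for i in range(n+1)]
E
python3 - <<'E'
from kin import *
from h import *
k=np.load("k.npy"); q0=np.array(load()[-1]["joints"])
R=Rt(40)
ins=B((-68,-60,33)); y=R[:,1]
seeds=[[-20,30,-22,-95,-25,-150]]
for d in (0,.08,.15,.18):
    x,e=ik(ins-d*y,R,seeds[0],k); print(d,x.round(1),round(e,3),inv(ins-d*y).round(0)); 
    if d==.15: goal=x
    if d==0: gi=x
# lift arc check
for h in (0.1,.5,.9,1.3):
    a=h-.24; t=B((115-185*np.cos(a)-8,-85,130+185*np.sin(a)-10)); 
    for pt in (40,20):
        x,e=ik(t,Rt(pt),gi,k); print(h,pt,x.round(0),round(e,2),inv(t).round(0))
np.save("goal.npy",goal)
for n in (30,40):
    P=path(q0,goal,n)
    rot=[np.degrees(Ro.from_matrix(P[i][1].T@P[i+1][1]).magnitude()) for i in range(n)]; tr=[np.linalg.norm(P[i+1][0]-P[i][0])*1000 for i in range(n)]
    print(n,max(rot),min(rot),max(tr)); print(np.array([np.r_[P[i][0],P[i][1][:,1]] for i in range(0,n+1,5)]).round(2))
E
```

```text
0 [ -22.8   29.7  -23.1 -106.3  -25.8 -139.3] 0.0 [-68. -60.  33.]
0.08 [ -23.    19.8  -27.4  -94.5  -24.9 -152.2] 0.0 [-129.  -60.   84.]
0.15 [ -22.    10.5  -30.7  -82.   -24.3 -166.7] 0.0 [-183.  -60.  129.]
0.18 [ -21.3    6.3  -32.1  -76.2  -24.3 -173.6] 0.0 [-206.  -60.  149.]
0.1 40 [ -18.   22.  -20.  -85.  -22. -166.] 0.0 [-76. -85.  94.]
0.1 20 [ -37.   33.  -31. -122.  -54. -113.] 0.0 [-76. -85.  94.]
0.5 40 [ -16.   15.  -19.  -77.  -21. -177.] 12.41 [-72. -85. 168.]
0.5 20 [ -34.   22.  -28. -114.  -46. -129.] 0.0 [-72. -85. 168.]
0.9 40 [ -15.   13.  -15.  -78.  -22. -177.] 32.72 [-39. -85. 233.]
0.9 20 [ -27.   16.  -20. -105.  -36. -147.] 0.0 [-39. -85. 233.]
1.3 40 [ -13.   14.   -9.  -79.  -21. -177.] 49.52 [ 17. -85. 281.]
1.3 20 [ -19.   15.  -11.  -95.  -28. -163.] 0.0 [ 17. -85. 281.]
30 11.802176476708476 10.677082872155493 12.474938841624345
[[ 0.53  0.05  0.31  0.12  0.09 -0.99]
 [ 0.52  0.04  0.26  0.14  0.27 -0.95]
 [ 0.51  0.04  0.22  0.23  0.41 -0.88]
 [ 0.51  0.02  0.19  0.37  0.48 -0.8 ]
 [ 0.52 -0.01  0.17  0.53  0.45 -0.72]
 [ 0.52 -0.05  0.15  0.67  0.32 -0.66]
 [ 0.51 -0.1   0.13  0.75  0.14 -0.64]]
40 8.853070093601357 8.000482947847193 9.421100081647525
[[ 0.53  0.05  0.31  0.12  0.09 -0.99]
 [ 0.52  0.04  0.27  0.12  0.23 -0.97]
 [ 0.51  0.04  0.23  0.17  0.35 -0.92]
 [ 0.51  0.03  0.21  0.26  0.44 -0.86]
 [ 0.51  0.02  0.19  0.37  0.48 -0.8 ]
 [ 0.52  0.    0.17  0.49  0.46 -0.74]
 [ 0.52 -0.03  0.16  0.61  0.39 -0.69]
 [ 0.52 -0.06  0.14  0.7   0.28 -0.65]
 [ 0.51 -0.1   0.13  0.75  0.14 -0.64]]
```

```bash
cat > plan.py <<'E'
from kin import *
from h import *
def rows(P):
    # P list of 5 target poses; print rows rel to current cmd
    for p,R in P:
        a,b=delta(p,R); print("  ",[*a.round(2).tolist(),*b.round(1).tolist(),0])
E
cat > nxt.py <<'E'
import sys
from plan import *
k=np.load("k.npy"); goal=np.load("goal.npy"); n=int(sys.argv[1])  # rows left
if len(sys.argv)>2: v=list(map(float,sys.argv[2].split(","))); apply(v[:3],v[3:6])
s=state(); p,R=cmd(); q0,e=ik(p,R,s["joints"],k); print("ik err",round(e,3))
if n>0: rows(path(q0,goal,n)[1:6])
E
python3 nxt.py 52
```

```text
t 2.75 tcp [0.5291 0.0477 0.31  ] box [-135.8   80.5  310. ] pitch 81.7 yaw_box 26.5 F [ 0.8 -0.3  1.1] g 0.01
 j [ 21.4   6.5  -9.   -2.4 -66.4  69.1] cmd err mm [2.  1.3 3.4] rot 0.56
ik err 0.0
   [-0.02, 0.1, -0.0, 0.2, 0.7, 0.1, 0]
   [-0.05, 0.21, -0.01, 0.5, 1.3, 0.2, 0]
   [-0.07, 0.32, -0.01, 0.7, 1.9, 0.4, 0]
   [-0.09, 0.42, -0.02, 0.9, 2.6, 0.5, 0]
   [-0.11, 0.53, -0.03, 1.2, 3.1, 0.6, 0]
```

>>> step_arm --moves '[[[-0.02,0.1,0,0.2,0.7,0.1,0],[-0.05,0.21,-0.01,0.5,1.3,0.2,0],[-0.07,0.32,-0.01,0.7,1.9,0.4,0],[-0.09,0.42,-0.02,0.9,2.6,0.5,0],[-0.11,0.53,-0.03,1.2,3.1,0.6,0]]]'

```text
time_s: 3.17
tcp_pos: [0.5183, 0.0431, 0.2729]
ee_rot: [[-0.859, 0.109, -0.501], [0.513, 0.194, -0.836], [0.006, -0.975, -0.222]]
wrist_force: [0.4, -1.7, -0.9]
gripper_width: 0.007
```

```bash
python3 nxt.py 45 -0.11,0.53,-0.03,1.2,3.1,0.6
```

```text
t 3.17 tcp [0.5183 0.0431 0.2729] box [-147.2   77.8  272.9] pitch 77.2 yaw_box 50.5 F [ 0.4 -1.7 -0.9] g 0.01
 j [ 17.2   7.  -11.5  -9.9 -62.4  45.8] cmd err mm [-0.2 -0.  -1.1] rot 0.31
ik err 0.0
   [-0.02, 0.11, -0.01, 0.1, 0.6, 0.2, 0]
   [-0.04, 0.22, -0.02, 0.2, 1.1, 0.5, 0]
   [-0.06, 0.34, -0.03, 0.3, 1.7, 0.7, 0]
   [-0.08, 0.45, -0.05, 0.3, 2.2, 1.0, 0]
   [-0.1, 0.56, -0.06, 0.4, 2.7, 1.2, 0]
```

>>> step_arm --moves '[[[-0.02,0.11,-0.01,0.1,0.6,0.2,0],[-0.04,0.22,-0.02,0.2,1.1,0.5,0],[-0.06,0.34,-0.03,0.3,1.7,0.7,0],[-0.08,0.45,-0.05,0.3,2.2,1.0,0],[-0.1,0.56,-0.06,0.4,2.7,1.2,0]]]'

```text
time_s: 3.58
tcp_pos: [0.5122, 0.0401, 0.2443]
ee_rot: [[-0.471, 0.138, -0.871], [0.858, 0.301, -0.416], [0.204, -0.944, -0.26]]
wrist_force: [0.3, -1.2, 0.6]
gripper_width: 0.007
```

```bash
python3 nxt.py 38 -0.1,0.56,-0.06,0.4,2.7,1.2
```

```text
t 3.58 tcp [0.5122 0.0401 0.2443] box [-153.8   76.   244.3] pitch 70.7 yaw_box 55.1 F [ 0.3 -1.2  0.6] g 0.01
 j [ 12.8   7.4 -13.7 -18.  -58.2  22.4] cmd err mm [ 0.1 -0.2 -0.8] rot 0.33
ik err 0.0
   [-0.02, 0.12, -0.02, -0.1, 0.5, 0.2, 0]
   [-0.04, 0.24, -0.03, -0.2, 0.9, 0.5, 0]
   [-0.05, 0.36, -0.05, -0.4, 1.4, 0.7, 0]
   [-0.07, 0.48, -0.07, -0.5, 1.8, 0.9, 0]
   [-0.08, 0.6, -0.09, -0.7, 2.2, 1.1, 0]
```

>>> step_arm --moves '[[[-0.02,0.12,-0.02,-0.1,0.5,0.2,0],[-0.04,0.24,-0.03,-0.2,0.9,0.5,0],[-0.05,0.36,-0.05,-0.4,1.4,0.7,0],[-0.07,0.48,-0.07,-0.5,1.8,0.9,0],[-0.08,0.6,-0.09,-0.7,2.2,1.1,0]]]'

```text
time_s: 4.0
tcp_pos: [0.5086, 0.0362, 0.2193]
ee_rot: [[0.086, 0.197, -0.977], [0.905, 0.393, 0.159], [0.416, -0.898, -0.144]]
wrist_force: [0.2, -0.7, 0.2]
gripper_width: 0.003
```

```bash
python3 nxt.py 33 -0.08,0.6,-0.09,-0.7,2.2,1.1
```

```text
t 4.0 tcp [0.5086 0.0362 0.2193] box [-158.    72.8  219.3] pitch 63.9 yaw_box 53.2 F [ 0.2 -0.7  0.2] g 0.0
 j [  8.1   7.9 -15.9 -26.6 -53.8  -2. ] cmd err mm [-0.3 -0.  -0.7] rot 0.35
ik err 0.0
   [-0.01, 0.12, -0.02, -0.3, 0.3, 0.1, 0]
   [-0.02, 0.24, -0.04, -0.6, 0.6, 0.1, 0]
   [-0.04, 0.37, -0.06, -0.8, 0.9, 0.2, 0]
   [-0.04, 0.49, -0.08, -1.1, 1.2, 0.2, 0]
   [-0.05, 0.62, -0.1, -1.4, 1.5, 0.2, 0]
```

>>> step_arm --moves '[[[-0.01,0.12,-0.02,-0.3,0.3,0.1,0],[-0.02,0.24,-0.04,-0.6,0.6,0.1,0],[-0.04,0.37,-0.06,-0.8,0.9,0.2,0],[-0.04,0.49,-0.08,-1.1,1.2,0.2,0],[-0.05,0.61,-0.1,-1.4,1.5,0.2,0]]]'

```text
time_s: 4.42
tcp_pos: [0.5089, 0.0295, 0.1999]
ee_rot: [[0.604, 0.276, -0.748], [0.606, 0.45, 0.656], [0.518, -0.849, 0.104]]
wrist_force: [0.1, -1.1, 0.4]
gripper_width: 0.005
```

```bash
python3 nxt.py 28 -0.05,0.61,-0.1,-1.4,1.5,0.2
```

```text
t 4.42 tcp [0.5089 0.0295 0.1999] box [-158.9   66.2  199.9] pitch 58.1 yaw_box 48.2 F [ 0.1 -1.1  0.4] g 0.0
 j [  3.8   8.3 -18.1 -34.6 -49.4 -27.1] cmd err mm [ 0.1 -0.2 -0.6] rot 0.25
ik err 0.0
   [-0.01, 0.12, -0.02, -0.3, 0.2, -0.2, 0]
   [-0.01, 0.25, -0.04, -0.6, 0.4, -0.4, 0]
   [-0.01, 0.37, -0.07, -0.8, 0.6, -0.6, 0]
   [-0.02, 0.5, -0.09, -1.1, 0.8, -0.8, 0]
   [-0.02, 0.62, -0.12, -1.4, 0.9, -1.0, 0]
```

>>> step_arm --moves '[[[-0.01,0.12,-0.02,-0.3,0.2,-0.2,0],[-0.01,0.25,-0.04,-0.6,0.4,-0.4,0],[-0.01,0.37,-0.07,-0.8,0.6,-0.6,0],[-0.02,0.49,-0.09,-1.1,0.8,-0.8,0],[-0.02,0.61,-0.12,-1.4,0.9,-1.0,0]]]'

```text
time_s: 4.83
tcp_pos: [0.5104, 0.0186, 0.1839]
ee_rot: [[0.884, 0.379, -0.273], [0.066, 0.476, 0.877], [0.462, -0.793, 0.396]]
wrist_force: [0.0, 0.9, -0.2]
gripper_width: 0.004
```

```bash
python3 nxt.py 23 -0.02,0.61,-0.12,-1.4,0.9,-1
```

```text
t 4.83 tcp [0.5104 0.0186 0.1839] box [-159.4   55.2  183.9] pitch 52.5 yaw_box 41.3 F [ 0.   0.9 -0.2] g 0.0
 j [ -0.8   8.6 -20.5 -43.2 -44.7 -51.1] cmd err mm [ 0.1 -0.1 -0.6] rot 0.18
ik err 0.0
   [0.0, 0.13, -0.02, -0.1, 0.1, -0.4, 0]
   [0.0, 0.25, -0.05, -0.2, 0.2, -0.8, 0]
   [0.01, 0.38, -0.07, -0.3, 0.3, -1.2, 0]
   [0.01, 0.5, -0.1, -0.4, 0.4, -1.6, 0]
   [0.02, 0.63, -0.12, -0.4, 0.4, -2.0, 0]
```

>>> step_arm --moves '[[[0,0.12,-0.02,-0.1,0.1,-0.4,0],[0,0.24,-0.05,-0.2,0.2,-0.8,0],[0.01,0.37,-0.07,-0.3,0.3,-1.2,0],[0.01,0.49,-0.1,-0.4,0.4,-1.6,0],[0.02,0.61,-0.12,-0.4,0.4,-2.0,0]]]'

```text
time_s: 5.25
tcp_pos: [0.5135, 0.0027, 0.1709]
ee_rot: [[0.836, 0.485, 0.258], [-0.497, 0.467, 0.732], [0.234, -0.74, 0.631]]
wrist_force: [-0.6, -0.4, -0.7]
gripper_width: 0.005
```

```bash
python3 nxt.py 18 0.02,0.61,-0.12,-0.4,0.4,-2
```

```text
t 5.25 tcp [0.5135 0.0027 0.1709] box [-159.1   39.   170.9] pitch 47.7 yaw_box 33.7 F [-0.6 -0.4 -0.7] g 0.0
 j [ -5.6   9.1 -22.6 -52.  -40.5 -74.5] cmd err mm [-0.3 -0.1 -0.8] rot 0.07
ik err 0.0
   [0.01, 0.13, -0.02, 0.2, 0.0, -0.4, 0]
   [0.02, 0.26, -0.05, 0.4, 0.0, -0.9, 0]
   [0.03, 0.38, -0.07, 0.6, 0.0, -1.3, 0]
   [0.04, 0.51, -0.09, 0.8, 0.0, -1.8, 0]
   [0.05, 0.64, -0.11, 1.1, -0.0, -2.3, 0]
```

>>> step_arm --moves '[[[0.01,0.12,-0.02,0.2,0,-0.4,0],[0.02,0.24,-0.05,0.4,0,-0.8,0],[0.03,0.36,-0.07,0.6,0,-1.3,0],[0.04,0.49,-0.09,0.8,0,-1.7,0],[0.05,0.61,-0.11,1.0,0,-2.2,0]]]'

```text
time_s: 5.67
tcp_pos: [0.5168, -0.0187, 0.1597]
ee_rot: [[0.492, 0.583, 0.646], [-0.864, 0.416, 0.283], [-0.104, -0.698, 0.709]]
wrist_force: [0.8, 1.0, -0.4]
gripper_width: 0.005
```

```bash
python3 nxt.py 13 0.05,0.61,-0.11,1,0,-2.2
python3 - <<'E'
from h import *
import cv2
c=cam("scene");cv2.imwrite("pics/s1.png",c["image"][:,:,::-1])
E
```

```text
t 5.67 tcp [ 0.5168 -0.0187  0.1597] box [-159.7   17.4  159.7] pitch 44.2 yaw_box 25.3 F [ 0.8  1.  -0.4] g 0.0
 j [-10.    9.5 -24.8 -60.1 -36.1 -98.4] cmd err mm [ 0.3 -0.4 -0.4] rot 0.18
ik err 0.0
   [0.02, 0.13, -0.02, 0.5, -0.0, -0.3, 0]
   [0.03, 0.26, -0.04, 1.0, -0.1, -0.6, 0]
   [0.05, 0.39, -0.06, 1.5, -0.2, -0.9, 0]
   [0.07, 0.53, -0.08, 2.0, -0.2, -1.2, 0]
   [0.09, 0.66, -0.09, 2.6, -0.3, -1.6, 0]
```

View pics/s1.png

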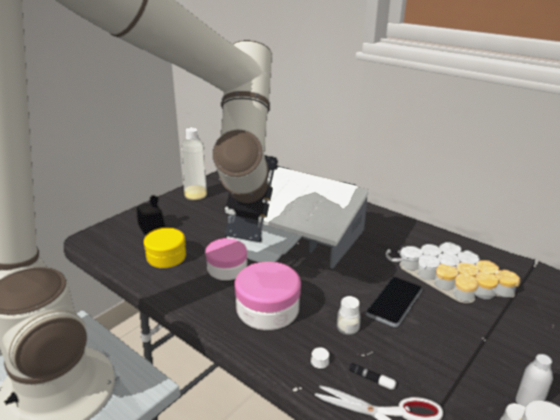

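The arm hangs above the ramp with the hand around (250,215). The jars and hood are untouched.

>>> step_arm --moves '[[[0.02,0.12,-0.02,0.5,0,-0.3,0],[0.03,0.24,-0.04,1.0,-0.1,-0.6,0],[0.05,0.36,-0.06,1.4,-0.2,-0.9,0],[0.07,0.49,-0.08,1.9,-0.2,-1.2,0],[0.08,0.61,-0.09,2.4,-0.3,-1.5,0]]]'

```text
time_s: 6.13
tcp_pos: [0.5169, -0.0447, 0.1486]
ee_rot: [[-0.0, 0.663, 0.749], [-0.894, 0.335, -0.297], [-0.447, -0.67, 0.593]]
wrist_force: [-1.2, 0.8, -0.3]
gripper_width: 0.007
```

```bash
python3 nxt.py 9 0.08,0.61,-0.09,2.4,-0.3,-1.5
```

```text
t 6.13 tcp [ 0.5169 -0.0447  0.1486] box [-164.2   -8.2  148.6] pitch 42.0 yaw_box 16.6 F [-1.2  0.8 -0.3] g 0.01
 j [ -14.1    9.9  -26.9  -67.6  -31.7 -122.8] cmd err mm [ 0.1 -0.1 -0.5] rot 0.53
ik err 0.0
   [0.02, 0.12, -0.01, 0.6, -0.1, 0.0, 0]
   [0.04, 0.24, -0.02, 1.2, -0.2, 0.0, 0]
   [0.06, 0.37, -0.04, 1.8, -0.2, 0.0, 0]
   [0.09, 0.49, -0.04, 2.4, -0.4, 0.0, 0]
   [0.11, 0.61, -0.05, 3.1, -0.5, 0.0, 0]
```

>>> step_arm --moves '[[[0.02,0.12,-0.01,0.6,-0.1,0,0],[0.04,0.24,-0.02,1.2,-0.2,0,0],[0.06,0.37,-0.04,1.8,-0.2,0,0],[0.09,0.49,-0.04,2.4,-0.4,0,0],[0.11,0.61,-0.05,3.1,-0.5,0,0]]]'

```text
time_s: 6.55
tcp_pos: [0.5138, -0.0742, 0.1383]
ee_rot: [[-0.437, 0.725, 0.533], [-0.57, 0.236, -0.787], [-0.696, -0.647, 0.31]]
wrist_force: [0.1, 0.1, 0.5]
gripper_width: 0.01
```

```bash
python3 nxt.py 0 0.11,0.61,-0.05,3.1,-0.5,0
python3 - <<'E'
from plan import *
print(delta(B((-170,-60,120)),Rt(40)),delta(B((-145,-60,98)),Rt(40)))
E
```

```text
t 6.55 tcp [ 0.5138 -0.0742  0.1383] box [-172.4  -36.7  138.3] pitch 40.3 yaw_box 7.8 F [0.1 0.1 0.5] g 0.01
 j [ -18.9   10.3  -28.9  -75.8  -28.2 -146.1] cmd err mm [ 0.6 -0.3 -0.1] rot 0.76
ik err 0.0
(array([ 0.101,  0.494, -0.013]), array([2.25, 1.18, 1.63])) (array([ 0.101,  0.494, -0.013]), array([2.44, 4.5 , 1.91]))
```

>>> step_arm --moves '[[[0.02,0.11,0,0.5,0.2,0.3,0],[0.04,0.22,0,1,0.4,0.6,0],[0.06,0.33,-0.01,1.4,0.6,1,0],[0.08,0.44,-0.01,1.9,0.9,1.4,0],[0.1,0.49,-0.01,2.2,1.2,1.6,0]]]'

```text
time_s: 6.97
tcp_pos: [0.5221, -0.0967, 0.1204]
ee_rot: [[-0.625, 0.757, 0.193], [-0.131, 0.142, -0.981], [-0.77, -0.638, 0.011]]
wrist_force: [-0.2, 0.0, 0.6]
gripper_width: 0.006
```

```bash
python3 nxt.py 0 0.1,0.49,-0.01,2.2,1.2,1.6
python3 - <<'E'
from plan import *
print(delta(B((-129,-60,84)),Rt(40)),delta(B((-68,-60,33)),Rt(40)))
c=cam("scene");import cv2
a=c["image"][120:340,170:400,::-1];cv2.imwrite("pics/s2.png",cv2.resize(a,None,fx=2.7,fy=2.7,interpolation=cv2.INTER_CUBIC))
c=cam("wrist");cv2.imwrite("pics/w2.png",c["image"][:,:,::-1])
E
```

```text
t 6.97 tcp [ 0.5221 -0.0967  0.1204] box [-168.3  -60.4  120.4] pitch 39.7 yaw_box 0.4 F [-0.2  0.   0.6] g 0.01
 j [ -22.6   12.8  -29.7  -85.2  -25.  -161.8] cmd err mm [ 1.6 -0.6  0.3] rot 0.89
ik err 0.0
(array([ 0.002,  0.004, -0.002]), array([0.16, 5.44, 0.06])) (array([ 0.002,  0.004, -0.002]), array([ 0.17, 13.39,  0.08]))
```

View pics/s2.png

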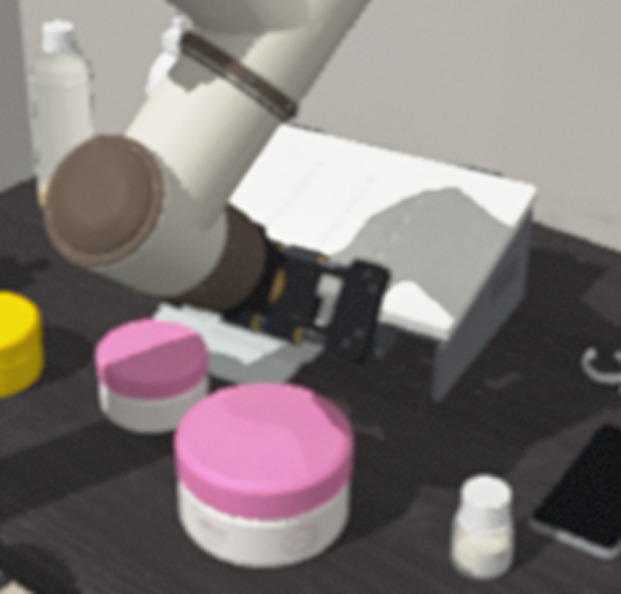

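View pics/w2.png

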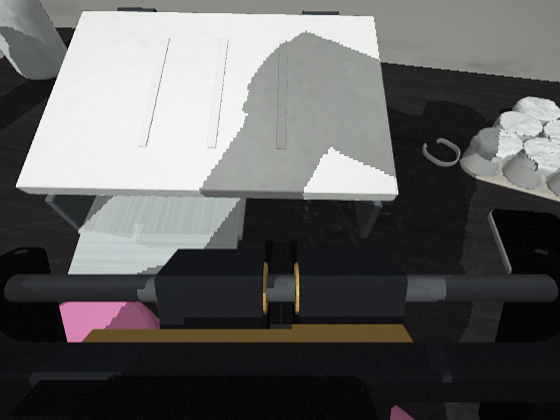

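The fingers are in front of the lip at (282,260) in the wrist view, and the hood front runs from (17,188) to (397,196). Next I insert along the tool axis.

>>> step_arm --moves '[[[0,0,0,0,1.8,0,0],[0,0,0,0.1,3.6,0,0],[0,0,0,0.1,5.4,0.1,0],[0,0,0,0.1,7.2,0.1,0],[0,0,0,0.2,8.5,0.1,0]]]'

```text
time_s: 7.48
tcp_pos: [0.5861, -0.0853, 0.064]
ee_rot: [[-0.624, 0.756, 0.197], [-0.136, 0.144, -0.98], [-0.77, -0.638, 0.013]]
wrist_force: [0.4, -0.1, 1.1]
gripper_width: 0.005
```

```bash
python3 nxt.py 0 0,0,0,0.2,8.5,0.1
python3 - <<'E'
from plan import *
print(delta(B((-68,-60,33)),Rt(40)))
c=cam("scene");import cv2
a=c["image"][160:340,200:400,::-1];cv2.imwrite("pics/s3.png",cv2.resize(a,None,fx=3.2,fy=3.2,interpolation=cv2.INTER_CUBIC))
c=cam("wrist");cv2.imwrite("pics/w3.png",c["image"][:,:,::-1])
for q in [(-88,156,81),(-88,-156,81)]: print(proj(c,B(q)))
E
```

```text
t 7.48 tcp [ 0.5861 -0.0853  0.064 ] box [-103.3  -60.4   64. ] pitch 39.7 yaw_box 0.5 F [ 0.4 -0.1  1.1] g 0.01
 j [ -23.4   24.1  -25.6  -99.6  -26.  -145. ] cmd err mm [ 2.5  0.3 -0.1] rot 1.18
ik err 0.0
(array([ 0.002,  0.004, -0.002]), array([-0.03,  4.89, -0.02]))
[-120.56018624  218.799802  ]
[462.83721495 231.82835113]
```

View pics/s3.png

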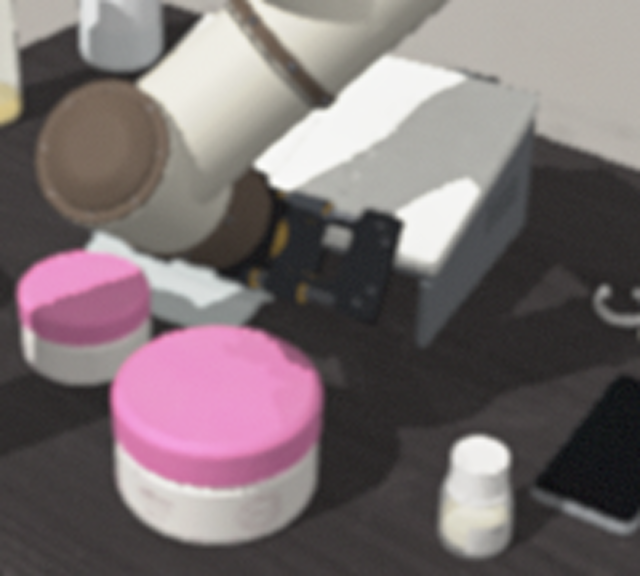

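View pics/w3.png

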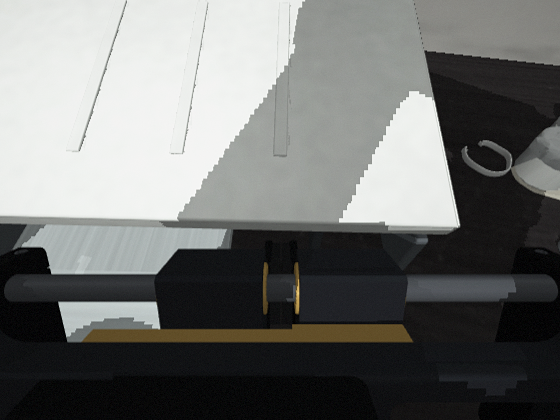

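>>> step_arm --moves '[[[0,0,0,0.4,0,0,0],[0,0,0,0.4,1.2,0,0],[0,0,0,0.4,2.4,0,0],[0,0,0,0.4,3.6,0,0],[0,0,0,0.4,4.6,0,0]]]'

```text
time_s: 8.0
tcp_pos: [0.6174, -0.0793, 0.0325]
ee_rot: [[-0.624, 0.757, 0.196], [-0.135, 0.143, -0.98], [-0.77, -0.638, 0.013]]
wrist_force: [-0.1, 0.2, 0.1]
gripper_width: 0.002
```

```bash
python3 nxt.py 0 0,0,0,0.4,4.6,0
python3 - <<'E'
from plan import *
c=cam("scene");import cv2
a=c["image"][160:340,200:400,::-1];cv2.imwrite("pics/s4.png",cv2.resize(a,None,fx=3.2,fy=3.2,interpolation=cv2.INTER_CUBIC))
c=cam("wrist");cv2.imwrite("pics/w4.png",c["image"][:,:,::-1])
E
```

```text
t 8.0 tcp [ 0.6174 -0.0793  0.0325] box [-71.3 -60.1  32.5] pitch 39.6 yaw_box 0.5 F [-0.1  0.2  0.1] g 0.0
 j [ -23.5   29.8  -23.6 -106.7  -26.9 -137. ] cmd err mm [1.6 0.4 1. ] rot 1.11
ik err 0.0
```

View pics/w4.png

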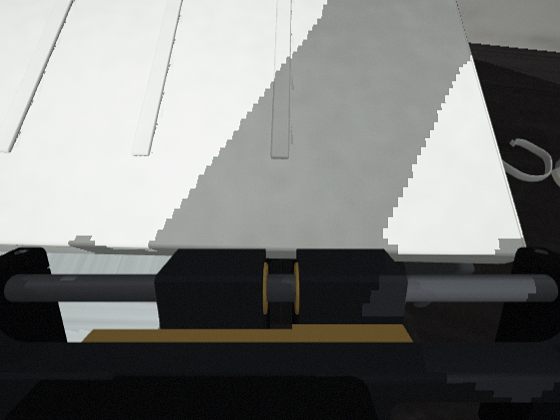

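>>> step_arm --moves '[[[0,0,0,0,0.4,0.5,0],[0,0,0,0,0.4,1,0],[0,0,0,0,0.4,1.4,0],[0,0,0,0,0.4,1.8,0],[0,0,0,0,0.4,2.2,0]]]'

```text
time_s: 8.52
tcp_pos: [0.6241, -0.0998, 0.0299]
ee_rot: [[-0.624, 0.756, 0.196], [-0.133, 0.145, -0.981], [-0.77, -0.638, 0.01]]
wrist_force: [0.6, 3.4, -0.1]
gripper_width: 0.004
```

```bash
python3 nxt.py 0 0,0,0,0,0.4,2.2
```

```text
t 8.52 tcp [ 0.6241 -0.0998  0.0299] box [-68.4 -81.4  29.9] pitch 39.7 yaw_box 0.6 F [ 0.6  3.4 -0.1] g 0.0
 j [ -24.5   30.6  -21.5 -103.1  -27.2 -140.3] cmd err mm [1.3 1.1 0.8] rot 1.01
ik err 0.0
```

>>> step_arm --moves '[[[0,0,0,0,0,0.3,0],[0,0,0,0,0,0.6,0],[0,0,0,0,0,0.9,0],[0,0,0,0,0,1.2,0],[0,0,0,0,0,1.2,0]]]'

```text
time_s: 8.93
tcp_pos: [0.6263, -0.1112, 0.0298]
ee_rot: [[-0.625, 0.756, 0.196], [-0.132, 0.145, -0.98], [-0.77, -0.638, 0.009]]
wrist_force: [-2.1, 6.1, 0.0]
gripper_width: 0.006
```

```bash
python3 nxt.py 0 0,0,0,0,0,1.2
python3 - <<'E'
from plan import *
for z in (45,60,75): print(delta(B((-68,-93,z)),Rt(40)))
E
```

```text
t 8.93 tcp [ 0.6263 -0.1112  0.0298] box [-68.3 -93.1  29.8] pitch 39.7 yaw_box 0.7 F [-2.1  6.1  0. ] g 0.01
 j [ -25.    30.8  -20.5 -101.1  -27.4 -142.1] cmd err mm [1.3 1.4 0.7] rot 1.01
ik err 0.0
(array([ 0.002,  0.004, -0.002]), array([-1.34, -0.88, -0.12]))
(array([ 0.002,  0.004, -0.002]), array([-2.49, -1.84, -0.12]))
(array([ 0.002,  0.004, -0.002]), array([-3.64, -2.81, -0.12]))
```

>>> step_arm --moves '[[[0,0,0,-0.5,-0.4,0,0],[0,0,0,-1.1,-0.9,0,0],[0,0,0,-1.6,-1.3,0,0],[0,0,0,-2.1,-1.7,0,0],[0,0,0,-2.6,-2.1,0,0]]]'

```text
time_s: 9.35
tcp_pos: [0.621, -0.1114, 0.0577]
ee_rot: [[-0.635, 0.748, 0.194], [-0.132, 0.142, -0.981], [-0.761, -0.649, 0.008]]
wrist_force: [-10.6, 0.8, -11.4]
gripper_width: 0.001
```

```bash
python3 nxt.py 0 0,0,0,-2.6,-2.1,0
python3 - <<'E'
from plan import *
c=cam("scene");import cv2
a=c["image"][120:300,200:400,::-1];cv2.imwrite("pics/s5.png",cv2.resize(a,None,fx=3.2,fy=3.2,interpolation=cv2.INTER_CUBIC))
c=cam("wrist");cv2.imwrite("pics/w5.png",c["image"][:,:,::-1])
E
```

```text
t 9.35 tcp [ 0.621  -0.1114  0.0577] box [-73.5 -92.3  57.7] pitch 40.4 yaw_box 0.6 F [-10.6   0.8 -11.4] g 0.0
 j [ -21.9   26.7  -19.8  -92.5  -24.3 -154. ] cmd err mm [-4.5  1.1 -4.7] rot 1.01
ik err 0.0
```

View pics/s5.png

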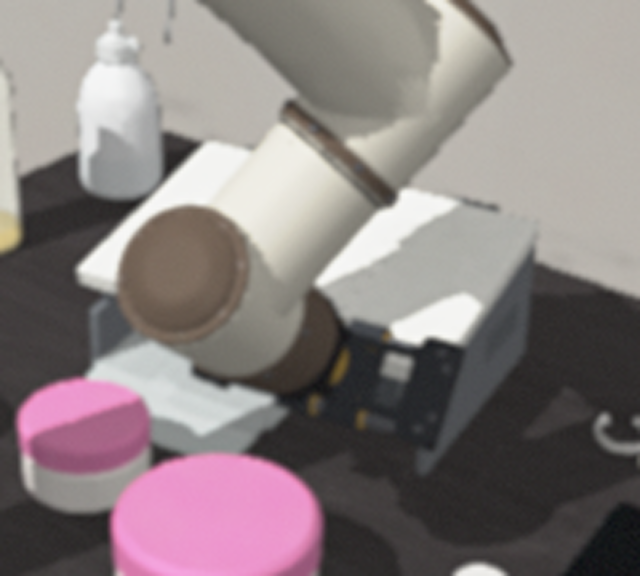

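View pics/w5.png

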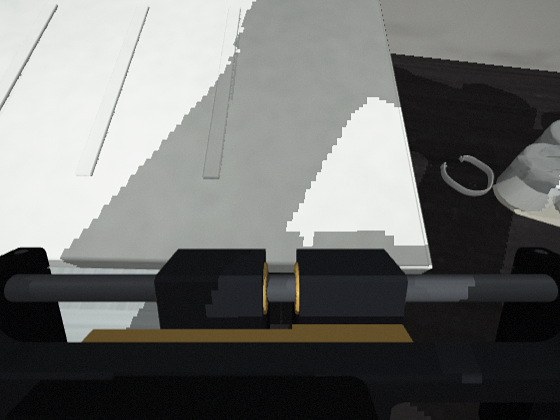

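```bash
cat >> h.py <<'E'
def hoodpt(h,y,rad=210,drop=0):
    a=h-.24; return B((115-rad*np.cos(a)-drop*np.sin(a)*1,y,130+rad*np.sin(a)-drop*np.cos(a)))
E
python3 - <<'E'
from h import *
c=cam("wrist")
for h in (-.02,0,.03,.06,.1,.15): print(h,proj(c,hoodpt(h,-156)).round(1),proj(c,hoodpt(h,0)).round(1))
c=cam("scene")
for h in (0,.03,.06,.1,.15): print(h,proj(c,hoodpt(h,156)).round(1))
s=r.sense();print(s["wrist_force"],s["tcp_pos"])
E
```

```text
-0.02 [415.1 284.4] [ 91.5 277.9]
0 [419.  283.5] [ 86.1 276.8]
0.03 [425.2 281.7] [ 77.6 274.8]
0.06 [431.9 279.4] [ 68.3 272.1]
0.1 [441.8 275.1] [ 54.8 267.4]
0.15 [455.7 267.6] [ 35.8 259.3]
0 [225.4 209.9]
0.03 [224.9 208.1]
0.06 [224.6 206.2]
0.1 [224.1 203.6]
0.15 [223.7 200.3]
[-12.84204968   2.18110839  -2.31133303] [ 0.62088142 -0.11136319  0.05859181]
```

>>> step_arm --moves '[[[0,0,0,-0.2,-0.5,0,0],[0,0,0,-0.5,-0.9,0,0],[0,0,0,-0.8,-1.4,0,0],[0,0,0,-1.1,-1.7,0,0],[0,0,0,-1.4,-2.0,0,0]]]'

```text
time_s: 9.97
tcp_pos: [0.6169, -0.1125, 0.0836]
ee_rot: [[-0.631, 0.751, 0.194], [-0.132, 0.143, -0.981], [-0.765, -0.644, 0.009]]
wrist_force: [-6.6, 2.2, -4.0]
gripper_width: 0.003
```

```bash
python3 nxt.py 0 0,0,0,-1.4,-2.0,0
python3 - <<'E'
from plan import *
c=cam("scene");import cv2
a=c["image"][120:300,200:400,::-1];cv2.imwrite("pics/s6.png",cv2.resize(a,None,fx=3.2,fy=3.2,interpolation=cv2.INTER_CUBIC))
c=cam("wrist");cv2.imwrite("pics/w6.png",c["image"][:,:,::-1])
E
```

```text
t 9.97 tcp [ 0.6169 -0.1125  0.0836] box [-77.7 -92.7  83.6] pitch 40.1 yaw_box 0.6 F [-6.6  2.2 -4. ] g 0.0
 j [ -20.2   23.5  -19.6  -86.8  -23.2 -161.7] cmd err mm [-2.3  1.1 -2.4] rot 0.9
ik err 0.0
```

View pics/s6.png

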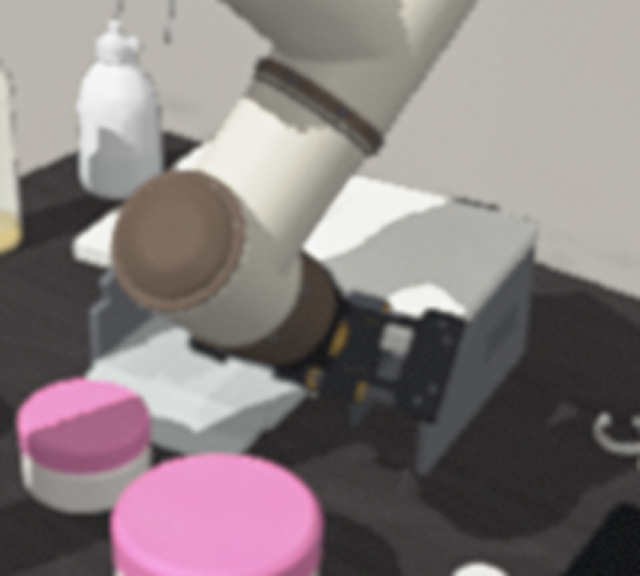

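View pics/w6.png

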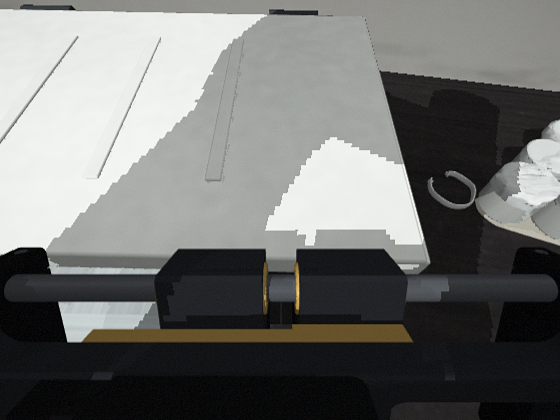

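```bash
cat > arc.py <<'E'
from plan import *
k=np.load("k.npy")
def arcpose(D,g=1.0,y=-93,r0=(-193,-46),p0=40,ret=0,pmin=0):
    # raise by D rad about hinge, r0 relative TCP; pitch decreases with g*D
    c,s=np.cos(D),np.sin(D); x,z=r0
    # raising front(-x): (x,z)->(c x + s z, -s x + c z)
    return B((115+c*x+s*z-ret,y,130-s*x+c*z)),Rt(max(pmin,p0-g*np.degrees(D)))
if __name__=="__main__":
    q=r.sense()["joints"]
    for g,pm in ((1,-90),(.5,0),(.35,0)):
        qq=q
        for D in (0,.2,.4,.6,.8,1,1.1,1.2):
            p,R=arcpose(D,g,pmin=pm); qq,e=ik(p,R,qq,k); print(g,D,inv(p).round(0),qq.round(0),round(e,2))
E
python3 arc.py
```

```text
1 0 [-78. -93.  84.] [ -20.   23.  -20.  -88.  -23. -162.] 0.0
1 0.2 [-83. -93. 123.] [ -31.   23.  -25. -107.  -37. -137.] 0.0
1 0.4 [-81. -93. 163.] [ -37.   24.  -29. -117.  -52. -123.] 0.0
1 0.6 [-70. -93. 201.] [ -40.   28.  -32. -123.  -66. -115.] 0.0
1 0.8 [-52. -93. 236.] [ -40.   32.  -32. -129.  -79. -110.] 0.0
1 1 [-28. -93. 268.] [ -37.   37.  -30. -135.  -91. -107.] 0.0
1 1.1 [-14. -93. 281.] [ -36.   40.  -28. -138.  -97. -106.] 0.0
1 1.2 [  2. -93. 293.] [ -34.   42.  -26. -141. -102. -106.] 0.0
0.5 0 [-78. -93.  84.] [ -20.   23.  -20.  -88.  -23. -162.] 0.0
0.5 0.2 [-83. -93. 123.] [ -25.   20.  -22.  -94.  -28. -154.] 0.0
0.5 0.4 [-81. -93. 163.] [ -28.   18.  -23.  -99.  -33. -149.] 0.0
0.5 0.6 [-70. -93. 201.] [ -30.   16.  -23. -104.  -38. -145.] 0.0
0.5 0.8 [-52. -93. 236.] [ -31.   16.  -22. -109.  -42. -141.] 0.0
0.5 1 [-28. -93. 268.] [ -31.   17.  -21. -115.  -46. -137.] 0.0
0.5 1.1 [-14. -93. 281.] [ -31.   18.  -21. -118.  -48. -134.] 0.0
0.5 1.2 [  2. -93. 293.] [ -31.   19.  -20. -121.  -50. -132.] 0.0
0.35 0 [-78. -93.  84.] [ -20.   23.  -20.  -88.  -23. -162.] 0.0
0.35 0.2 [-83. -93. 123.] [ -22.   20.  -21.  -90.  -26. -160.] 0.0
0.35 0.4 [-81. -93. 163.] [ -24.   17.  -21.  -91.  -28. -160.] 0.0
0.35 0.6 [-70. -93. 201.] [ -24.   14.  -20.  -92.  -30. -160.] 0.0
0.35 0.8 [-52. -93. 236.] [ -24.   13.  -18.  -95.  -31. -159.] 0.0
0.35 1 [-28. -93. 268.] [ -24.   13.  -16.  -98.  -33. -157.] 0.0
0.35 1.1 [-14. -93. 281.] [ -24.   14.  -15. -100.  -33. -156.] 0.0
0.35 1.2 [  2. -93. 293.] [ -24.   14.  -13. -103.  -34. -154.] 0.0
```

```bash
cat > arc.py <<'E'
from plan import *
k=np.load("k.npy")
def pose(h,pitch,rad=180,T=8,over=0,y=-93):
    a=h-.24; hg=np.array([115,130.]); u=np.array([-np.cos(a),np.sin(a)]); n=np.array([-np.sin(a),-np.cos(a)])
    lip=hg+210*u+15*n; P=np.radians(pitch); f=np.array([np.cos(P),-np.sin(P)]); up=np.array([np.sin(P),np.cos(P)])
    # tip-centre = hg+rad*u+e*n ; top corner = tip+T*up must have n-coord>=0 (sheet); lip edge: (lip-tip).up>=T
    e1=-T*(up@n)
    t0=hg+rad*u; e2=(T-(lip-t0)@up)/(-(n@up)) if abs(n@up)>1e-6 else 0
    e=max(e1,e2) if n@up<0 else e1
    e-=over
    tip=t0+e*n; tcp=tip-11*f
    return B((tcp[0],y,tcp[1])),Rt(pitch),("sheet" if e1>=e2 else "lip")
def sched(h): return 40-12*min(1,max(0,(h-.2)/.8))
if __name__=="__main__":
    q=r.sense()["joints"]
    for h in (.1,.2,.3,.4,.5,.6,.7,.8,.9,1.,1.1,1.2,1.3):
        p,R,w=pose(h,sched(h)); q,e=ik(p,R,q,k); print(h,w,round(sched(h)),inv(p).round(0),q.round(0),round(e,2))
E
python3 arc.py
```

```text
0.1 lip 40 [-63. -93.  52.] [ -22.   28.  -19.  -95.  -24. -152.] 0.0
0.2 lip 40 [-71. -93.  77.] [ -20.   25.  -19.  -89.  -23. -160.] 0.0
0.3 lip 38 [-76. -93. 102.] [ -20.   22.  -20.  -87.  -23. -163.] 0.0
0.4 lip 37 [-78. -93. 126.] [ -20.   19.  -20.  -85.  -24. -166.] 0.0
0.5 lip 36 [-77. -93. 149.] [ -20.   17.  -19.  -84.  -24. -168.] 0.0
0.6 lip 34 [-73. -93. 171.] [ -19.   16.  -19.  -82.  -24. -171.] 0.0
0.7 lip 32 [-67. -93. 192.] [ -19.   14.  -18.  -81.  -24. -173.] 0.0
0.8 lip 31 [-59. -93. 212.] [ -18.   13.  -17.  -80.  -24. -175.] 0.0
0.9 lip 30 [-48. -93. 231.] [ -17.   12.  -15.  -79.  -24. -177.] 0.0
1.0 lip 28 [-35. -93. 248.] [ -17.   12.  -14.  -80.  -24. -177.] 0.79
1.1 lip 28 [-21. -93. 264.] [ -17.   12.  -12.  -80.  -24. -177.] 5.84
1.2 lip 28 [ -5. -93. 278.] [ -16.   13.  -11.  -81.  -24. -177.] 10.53
1.3 sheet 28 [ 11. -93. 289.] [ -15.   13.   -9.  -81.  -23. -177.] 14.57
```

```bash
sed -i 's/return 40-12\*min(1,/return 40-22*min(1,/' arc.py
cat > anx.py <<'E'
import sys
from arc import *
# anx.py applied hstart hend over
if sys.argv[1]!="-": v=list(map(float,sys.argv[1].split(","))); apply(v[:3],v[3:6])
s=state(); a,b,ov=map(float,sys.argv[2:5])
rows([pose(h,sched(h),over=ov)[:2] for h in np.linspace(a,b,6)[1:]])
E
python3 arc.py; python3 anx.py - .2 .4 2
```

```text
0.1 lip 40 [-63. -93.  52.] [ -22.   28.  -19.  -95.  -24. -152.] 0.0
0.2 lip 40 [-71. -93.  77.] [ -20.   25.  -19.  -89.  -23. -160.] 0.0
0.3 lip 37 [-76. -93. 103.] [ -22.   22.  -20.  -91.  -25. -158.] 0.0
0.4 lip 34 [-78. -93. 127.] [ -23.   20.  -21.  -93.  -27. -156.] 0.0
0.5 lip 32 [-77. -93. 151.] [ -25.   18.  -21.  -94.  -29. -155.] 0.0
0.6 lip 29 [-73. -93. 173.] [ -26.   17.  -21.  -96.  -31. -154.] 0.0
0.7 lip 26 [-66. -93. 194.] [ -26.   16.  -21.  -98.  -33. -152.] 0.0
0.8 lip 23 [-57. -93. 214.] [ -27.   15.  -20. -100.  -34. -151.] 0.0
0.9 lip 21 [-46. -93. 233.] [ -28.   15.  -20. -103.  -36. -149.] 0.0
1.0 lip 18 [-32. -93. 250.] [ -28.   15.  -19. -106.  -37. -147.] 0.0
1.1 sheet 18 [-18. -93. 265.] [ -26.   15.  -16. -103.  -35. -151.] 0.0
1.2 sheet 18 [ -4. -93. 277.] [ -24.   15.  -14. -101.  -33. -155.] 0.0
1.3 sheet 18 [ 11. -93. 288.] [ -22.   15.  -12.  -99.  -31. -159.] 0.0
t 10.07 tcp [ 0.617  -0.1125  0.0843] box [-77.6 -92.8  84.3] pitch 40.1 yaw_box 0.5 F [-8.5  1.9 -2.3] g 0.01
 j [ -20.2   23.4  -19.6  -86.8  -23.2 -161.7] cmd err mm [-2.2  1.  -1.7] rot 0.93
   [0.0, 0.0, 0.02, -0.4, -0.1, -0.1, 0]
   [0.0, 0.0, 0.04, -1.1, -0.8, -0.1, 0]
   [0.0, 0.0, 0.06, -1.8, -1.6, -0.1, 0]
   [0.0, 0.0, 0.07, -2.5, -2.3, -0.1, 0]
   [0.0, 0.0, 0.09, -3.2, -2.9, -0.1, 0]
```

```bash
sed -i 's/rad=180/rad=187/' arc.py; python3 anx.py - .2 .42 2
```

```text
t 10.07 tcp [ 0.617  -0.1125  0.0843] box [-77.6 -92.8  84.3] pitch 40.1 yaw_box 0.5 F [-8.5  1.9 -2.3] g 0.01
 j [ -20.2   23.4  -19.6  -86.8  -23.2 -161.7] cmd err mm [-2.2  1.  -1.7] rot 0.93
   [0.0, 0.0, 0.02, -0.4, -1.0, -0.1, 0]
   [0.0, 0.0, 0.04, -1.2, -1.9, -0.1, 0]
   [0.0, 0.0, 0.06, -1.9, -2.6, -0.1, 0]
   [0.0, 0.0, 0.08, -2.7, -3.3, -0.1, 0]
   [0.0, 0.0, 0.1, -3.5, -4.0, -0.1, 0]
```

>>> step_arm --moves '[[[0,0,0.02,-0.4,-1.0,0,0],[0,0,0.04,-1.2,-1.8,0,0],[0,0,0.06,-1.9,-2.5,0,0],[0,0,0.08,-2.7,-3.2,0,0],[0,0,0.1,-3.5,-4.0,0,0]]]'

```text
time_s: 10.48
tcp_pos: [0.6127, -0.1147, 0.1404]
ee_rot: [[-0.545, 0.816, 0.193], [-0.117, 0.154, -0.981], [-0.83, -0.557, 0.012]]
wrist_force: [1.2, 0.0, -3.9]
gripper_width: 0.001
```

```bash
python3 anx.py 0,0,.1,-3.5,-4,0 .42 .64 2
python3 - <<'E'
from plan import *
import cv2
c=cam("scene")
a=c["image"][100:300,200:400,::-1];cv2.imwrite("pics/s7.png",cv2.resize(a,None,fx=2.9,fy=2.9,interpolation=cv2.INTER_CUBIC))
for h in (.2,.3,.4,.5): print(h,proj(c,hoodpt(h,156)).round(1),proj(c,hoodpt(h,-156)).round(1))
E
```

```text
t 10.48 tcp [ 0.6127 -0.1147  0.1404] box [-82.2 -94.1 140.4] pitch 33.9 yaw_box 0.5 F [ 1.2  0.  -3.9] g 0.0
 j [ -23.5   18.6  -20.8  -90.6  -27.8 -157.7] cmd err mm [1.7 0.3 1.9] rot 0.94
   [0.0, 0.0, 0.02, -0.9, -0.5, -0.1, 0]
   [0.0, 0.0, 0.04, -1.7, -1.0, -0.1, 0]
   [0.0, 0.0, 0.07, -2.6, -1.4, -0.1, 0]
   [0.0, 0.0, 0.09, -3.5, -1.7, -0.1, 0]
   [0.0, 0.0, 0.11, -4.4, -2.0, -0.1, 0]
0.2 [223.4 196.8] [335.4 229.1]
0.3 [223.1 189.4] [336.  221.2]
0.4 [223.2 181.7] [337.  212.8]
0.5 [223.9 173.7] [338.4 204. ]
```

View pics/s7.png

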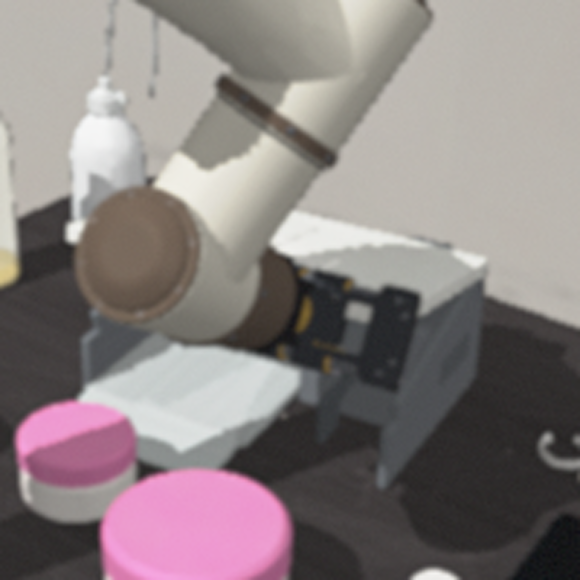

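Hood front-left corner is at (223,179), so the hood is at about 0.43 rad and rising cleanly.

>>> step_arm --moves '[[[0,0,0.02,-0.9,-0.5,0,0],[0,0,0.04,-1.7,-1.0,0,0],[0,0,0.07,-2.6,-1.4,0,0],[0,0,0.09,-3.5,-1.7,0,0],[0,0,0.11,-4.4,-2.0,0,0]]]'

```text
time_s: 10.95
tcp_pos: [0.6203, -0.1121, 0.1877]
ee_rot: [[-0.452, 0.871, 0.193], [-0.099, 0.166, -0.981], [-0.886, -0.463, 0.011]]
wrist_force: [0.3, -0.3, -4.3]
gripper_width: 0.008
```

```bash
python3 anx.py 0,0,.11,-4.4,-2,0 .64 .84 2
```

```text
t 10.95 tcp [ 0.6203 -0.1121  0.1877] box [-74.3 -93.  187.7] pitch 27.6 yaw_box 0.6 F [ 0.3 -0.3 -4.3] g 0.01
 j [ -26.2   15.8  -20.9  -95.6  -32.4 -153.5] cmd err mm [1.2 1.3 1.5] rot 0.93
   [0.0, 0.0, 0.02, -0.9, -0.2, -0.1, 0]
   [0.0, 0.0, 0.04, -1.8, -0.3, -0.1, 0]
   [0.0, 0.0, 0.06, -2.6, -0.4, -0.1, 0]
   [0.0, 0.0, 0.08, -3.5, -0.4, -0.1, 0]
   [0.0, 0.0, 0.1, -4.4, -0.4, -0.1, 0]
```

>>> step_arm --moves '[[[0,0,0.02,-0.9,-0.2,0,0],[0,0,0.04,-1.8,-0.3,0,0],[0,0,0.06,-2.6,-0.4,0,0],[0,0,0.08,-3.5,-0.4,0,0],[0,0,0.1,-4.4,-0.4,0,0]]]'

```text
time_s: 11.37
tcp_pos: [0.637, -0.1081, 0.2281]
ee_rot: [[-0.363, 0.911, 0.194], [-0.082, 0.176, -0.981], [-0.928, -0.372, 0.011]]
wrist_force: [1.1, -0.7, -5.4]
gripper_width: 0.003
```

```bash
python3 anx.py 0,0,.1,-4.4,-.4,0 .84 1.04 2
```

```text
t 11.37 tcp [ 0.637  -0.1081  0.2281] box [-57.2 -92.  228.1] pitch 21.9 yaw_box 0.7 F [ 1.1 -0.7 -5.4] g 0.0
 j [ -27.6   14.6  -20.  -100.4  -36.  -150. ] cmd err mm [1.2 2.2 1.2] rot 0.95
   [0.0, 0.0, 0.01, -0.8, 0.2, -0.1, 0]
   [0.0, 0.0, 0.03, -1.6, 0.4, -0.1, 0]
   [0.0, 0.0, 0.05, -2.5, 0.6, -0.1, 0]
   [0.0, 0.0, 0.07, -3.3, 0.8, -0.1, 0]
   [0.0, 0.0, 0.07, -4.1, 1.1, -0.1, 0]
```

>>> step_arm --moves '[[[0,0,0.01,-0.8,0.2,0,0],[0,0,0.03,-1.6,0.4,0,0],[0,0,0.05,-2.5,0.6,0,0],[0,0,0.07,-3.3,0.8,0,0],[0,0,0.07,-4.1,1.1,0,0]]]'

```text
time_s: 11.78
tcp_pos: [0.6614, -0.103, 0.2607]
ee_rot: [[-0.301, 0.934, 0.193], [-0.068, 0.181, -0.981], [-0.951, -0.308, 0.009]]
wrist_force: [-1.3, -1.0, -3.1]
gripper_width: 0.005
```

```bash
python3 anx.py 0,0,.07,-4.1,1.1,0 1.04 1.26 3
python3 - <<'E'
from plan import *
import cv2
c=cam("scene");cv2.imwrite("pics/s8.png",c["image"][:,:,::-1])
for h in (.8,.9,1,1.1,1.2,1.3,1.4): print(h,proj(c,hoodpt(h,156)).round(1),proj(c,hoodpt(h,-156)).round(1))
E
```

```text
t 11.78 tcp [ 0.6614 -0.103   0.2607] box [-32.3 -91.2 260.7] pitch 18.0 yaw_box 0.8 F [-1.3 -1.  -3.1] g 0.0
 j [ -27.1   14.3  -17.8 -103.1  -37.1 -149.5] cmd err mm [ 0.4  2.6 -0.1] rot 0.85
   [0.0, 0.0, 0.0, -0.9, 0.5, -0.1, 0]
   [0.0, 0.0, 0.0, -1.7, 1.0, -0.1, 0]
   [0.0, 0.0, 0.0, -2.5, 1.5, -0.1, 0]
   [0.0, 0.0, 0.0, -3.3, 2.0, -0.1, 0]
   [0.0, 0.0, 0.0, -4.0, 2.6, -0.0, 0]
0.8 [228.6 149.1] [344.7 176.6]
0.9 [231.1 141.1] [347.4 167.6]
1 [233.9 133.4] [350.3 158.9]
1.1 [237.1 126.1] [353.4 150.6]
1.2 [240.6 119.3] [356.7 142.8]
1.3 [244.3 113.1] [360.  135.7]
1.4 [248.2 107.6] [363.4 129.3]
```

View pics/s8.png

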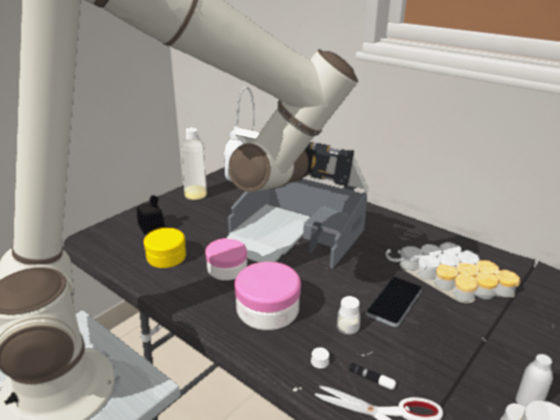

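Hood is around 1.05 rad, with its left corner near (234,131). I'll keep pushing.

>>> step_arm --moves '[[[0,0,0,-0.9,0.5,0,0],[0,0,0,-1.7,1.0,0,0],[0,0,0,-2.5,1.5,0,0],[0,0,0,-3.3,2.0,0,0],[0,0,0,-4.0,2.6,0,0]]]'

```text
time_s: 12.25
tcp_pos: [0.6981, -0.0956, 0.2918]
ee_rot: [[-0.3, 0.934, 0.193], [-0.07, 0.181, -0.981], [-0.951, -0.308, 0.011]]
wrist_force: [-1.6, -3.0, -3.3]
gripper_width: 0.005
```

```bash
python3 anx.py 0,0,0,-4,2.6,0 1.26 1.4 4
```

```text
t 12.25 tcp [ 0.6981 -0.0956  0.2918] box [  5.1 -90.4 291.8] pitch 17.9 yaw_box 0.7 F [-1.6 -3.  -3.3] g 0.01
 j [ -22.1   13.9  -11.8  -97.6  -31.6 -159. ] cmd err mm [0.6 3.2 1. ] rot 0.93
   [0.0, 0.0, 0.0, -0.5, 0.4, -0.0, 0]
   [0.0, 0.0, 0.0, -0.9, 0.8, -0.0, 0]
   [0.0, 0.0, 0.0, -1.3, 1.2, -0.0, 0]
   [0.0, 0.0, 0.0, -1.7, 1.5, -0.0, 0]
   [0.0, 0.0, 0.0, -2.1, 1.9, -0.0, 0]
```

>>> step_arm --moves '[[[0,0,0,-0.4,0.4,0,0],[0,0,0,-0.8,0.8,0,0],[0,0,0,-1.2,1.2,0,0],[0,0,0,-1.2,1.2,0,0],[0,0,0,0,-1,0,0]]]'

```text
time_s: 12.67
tcp_pos: [0.6917, -0.0951, 0.2977]
ee_rot: [[-0.294, 0.935, 0.199], [-0.071, 0.186, -0.98], [-0.953, -0.302, 0.012]]
wrist_force: [-0.5, -0.4, 0.6]
gripper_width: 0.001
```

```bash
python3 nxt.py 0 0,0,0,0,-1,0
python3 - <<'E'
from plan import *
import cv2
c=cam("scene");cv2.imwrite("pics/s9.png",c["image"][:,:,::-1])
E
```

```text
t 12.67 tcp [ 0.6917 -0.0951  0.2977] box [ -1.1 -88.9 297.7] pitch 17.6 yaw_box 1.0 F [-0.5 -0.4  0.6] g 0.0
 j [ -22.5   13.1  -12.3  -97.2  -32.2 -159.4] cmd err mm [3.6 5.4 3.8] rot 1.28
ik err 0.0
```

View pics/s9.png

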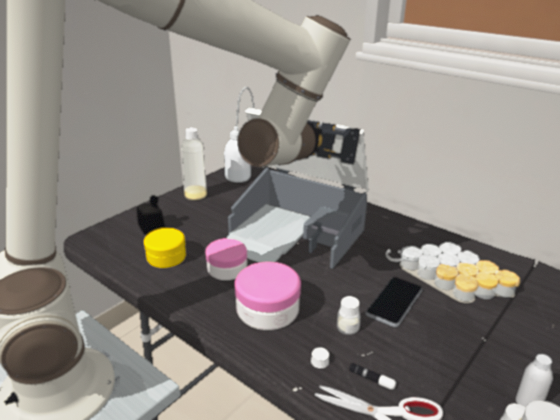

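Run:
```python
from plan import *
k=np.load("k.npy"); qc=r.sense()["joints"]
for pt in (90,80,70,60):
  for roll in (0,180):
    for q in [(-290,69,160),(-290,69,40),(-80,69,45)]:
      sols=[]
      for sd in [qc,[20,0,-40,20,-60,60],[0,20,-30,-60,-60,-60],[-10,10,-30,-120,-60,0],[20,0,-40,0,-60,-120],[-20,0,-40,-150,-60,60]]:
        x,e=ik(B(q),Rt(pt,0,roll),sd,k)
        if e<.5 and not any(np.abs(x-s).max()<3 for s in sols): sols.append(x)
      print(pt,roll,q,[s.round(0).tolist() for s in sols])
```

```text
90 0 (-290, 69, 160) [[26.0, 2.0, -38.0, 0.0, -50.0, 74.0]]
90 0 (-290, 69, 40) [[26.0, 15.0, -47.0, 0.0, -28.0, 74.0]]
90 0 (-80, 69, 45) [[20.0, 30.0, -18.0, -0.0, -43.0, 80.0]]
90 180 (-290, 69, 160) [[26.0, 2.0, -38.0, 0.0, -50.0, -106.0]]
90 180 (-290, 69, 40) [[26.0, 15.0, -47.0, -0.0, -28.0, -106.0]]
90 180 (-80, 69, 45) [[20.0, 30.0, -18.0, 0.0, -43.0, -100.0]]
80 0 (-290, 69, 160) [[29.0, -3.0, -46.0, 5.0, -38.0, 67.0]]
80 0 (-290, 69, 40) [[27.0, 11.0, -60.0, 18.0, -10.0, 55.0]]
80 0 (-80, 69, 45) [[21.0, 26.0, -27.0, 4.0, -27.0, 75.0]]
80 180 (-290, 69, 160) [[29.0, -3.0, -46.0, 5.0, -38.0, -113.0]]
80 180 (-290, 69, 40) [[27.0, 11.0, -60.0, 18.0, -10.0, -125.0]]
80 180 (-80, 69, 45) [[21.0, 26.0, -27.0, 4.0, -27.0, -105.0]]
70 0 (-290, 69, 160) [[31.0, -8.0, -56.0, 17.0, -24.0, 54.0]]
70 0 (-290, 69, 40) []
70 0 (-80, 69, 45) []
70 180 (-290, 69, 160) [[31.0, -8.0, -56.0, 17.0, -24.0, -126.0]]
70 180 (-290, 69, 40) []
70 180 (-80, 69, 45) []
60 0 (-290, 69, 160) []
60 0 (-290, 69, 40) []
60 0 (-80, 69, 45) []
60 180 (-290, 69, 160) []
60 180 (-290, 69, 40) []
60 180 (-80, 69, 45) []
```

Run:
```python
from plan import *
k=np.load("k.npy"); p,R=cmd(); q0,e=ik(p-.08*R[:,1],R,r.sense()["joints"],k); print(q0.round(1),e)
goal,e=ik(B((-292,70,165)),Rt(90,0,180),[26,2,-38,0,-50,-106],k); np.save("goal.npy",goal)
P=path(q0,goal,26)
rot=[np.degrees(Ro.from_matrix(P[i][1].T@P[i+1][1]).magnitude()) for i in range(26)];print(max(rot),sum(rot),max(np.linalg.norm(P[i+1][0]-P[i][0]) for i in range(26)))
for i in range(0,27,2): print(i,inv(P[i][0]).round(0),P[i][1][:,1].round(2),P[i][1][:,2].round(2))
```

```text
[ -26.6    5.1  -18.1  -91.3  -34.9 -165.1] 1.1102230246251565e-13
7.167455871522696 181.84385101547136 0.02669980687068047
0 [-82. -94. 319.] [ 0.93  0.17 -0.31] [ 0.18 -0.98  0.  ]
2 [-95. -52. 290.] [ 0.88  0.27 -0.39] [ 0.35 -0.93  0.14]
4 [-113.  -15.  264.] [ 0.81  0.35 -0.46] [ 0.51 -0.82  0.26]
6 [-135.   16.  240.] [ 0.73  0.42 -0.54] [ 0.65 -0.67  0.36]
8 [-158.   42.  218.] [ 0.63  0.47 -0.62] [ 0.77 -0.47  0.43]
10 [-183.   61.  200.] [ 0.53  0.49 -0.69] [ 0.84 -0.25  0.48]
12 [-208.   75.  184.] [ 0.43  0.49 -0.75] [ 0.87 -0.01  0.49]
14 [-231.   83.  171.] [ 0.33  0.47 -0.82] [0.85 0.23 0.48]
16 [-251.   87.  162.] [ 0.24  0.43 -0.87] [0.77 0.46 0.44]
18 [-268.   86.  156.] [ 0.15  0.37 -0.91] [0.64 0.67 0.38]
20 [-281.   83.  153.] [ 0.09  0.29 -0.95] [0.47 0.83 0.3 ]
22 [-290.   79.  154.] [ 0.04  0.2  -0.98] [0.27 0.94 0.21]
24 [-293.   74.  158.] [ 0.01  0.1  -0.99] [0.05 0.99 0.1 ]
26 [-292.   70.  165.] [-0. -0. -1.] [-0.18  0.98 -0.  ]
```

>>> step_arm --moves '[[[0,0,0,0,-1.6,0,0],[0,0,0,0,-3.2,0,0],[0,0,0,0,-4.8,0,0],[0,0,0,0,-6.4,0,0],[0,0,0,0,-8,0,0]]]'

```text
time_s: 13.13
tcp_pos: [0.6135, -0.1107, 0.3212]
ee_rot: [[-0.297, 0.935, 0.196], [-0.07, 0.184, -0.98], [-0.952, -0.305, 0.011]]
wrist_force: [-0.0, -0.4, -0.2]
gripper_width: 0.007
```

```bash
python3 nxt.py 26 0,0,0,0,-8,0
```

```text
t 13.13 tcp [ 0.6135 -0.1107  0.3212] box [-80.7 -90.3 321.2] pitch 17.7 yaw_box 0.9 F [-0.  -0.4 -0.2] g 0.01
 j [ -26.6    5.1  -18.   -91.4  -35.7 -164.4] cmd err mm [0.2 3.6 2.5] rot 1.09
ik err 0.0
   [-0.06, -0.1, -0.04, 1.6, -0.1, -2.2, 0]
   [-0.11, -0.19, -0.07, 3.1, -0.4, -4.2, 0]
   [-0.17, -0.29, -0.1, 4.6, -0.8, -6.1, 0]
   [-0.24, -0.38, -0.13, 6.2, -1.3, -7.9, 0]
   [-0.3, -0.48, -0.16, 7.7, -1.9, -9.6, 0]
```

```bash
cat >> h.py <<'E'
def resync():
    s=r.sense(); setcmd(s["tcp_pos"],s["ee_rot"])
E
python3 -c "
from h import *
resync()"; python3 nxt.py 26
```

```text
t 13.13 tcp [ 0.6135 -0.1107  0.3212] box [-80.7 -90.3 321.2] pitch 17.7 yaw_box 0.9 F [-0.  -0.4 -0.2] g 0.01
 j [ -26.6    5.1  -18.   -91.4  -35.7 -164.4] cmd err mm [0. 0. 0.] rot 0.0
ik err 0.0
   [-0.06, -0.09, -0.04, 1.6, -0.1, -2.2, 0]
   [-0.12, -0.19, -0.07, 3.1, -0.4, -4.2, 0]
   [-0.18, -0.28, -0.1, 4.6, -0.8, -6.2, 0]
   [-0.24, -0.38, -0.13, 6.2, -1.3, -8.0, 0]
   [-0.3, -0.48, -0.16, 7.7, -1.9, -9.6, 0]
```

>>> step_arm --moves '[[[-0.06,-0.09,-0.04,1.6,-0.1,-2.2,0],[-0.12,-0.19,-0.07,3.1,-0.4,-4.2,0],[-0.18,-0.28,-0.1,4.6,-0.8,-6.2,0],[-0.24,-0.38,-0.13,6.2,-1.3,-8,0],[-0.3,-0.48,-0.16,7.7,-1.9,-9.6,0]]]'

```text
time_s: 13.55
tcp_pos: [0.5538, -0.0247, 0.2515]
ee_rot: [[-0.242, 0.766, 0.596], [-0.546, 0.4, -0.736], [-0.802, -0.503, 0.321]]
wrist_force: [0.3, 0.7, -0.2]
gripper_width: 0.002
```

```bash
python3 nxt.py 21 -.3,-.48,-.16,7.7,-1.9,-9.6
```

```text
t 13.55 tcp [ 0.5538 -0.0247  0.2515] box [-124.3    4.8  251.5] pitch 30.2 yaw_box 17.4 F [ 0.3  0.7 -0.2] g 0.0
 j [ -16.3    4.4  -21.8  -73.6  -38.7 -153. ] cmd err mm [-0.2  0.7 -1.2] rot 0.27
ik err 0.0
   [-0.06, -0.1, -0.02, 0.6, 0.0, -2.1, 0]
   [-0.12, -0.2, -0.04, 1.3, -0.0, -4.1, 0]
   [-0.19, -0.3, -0.06, 1.9, -0.2, -6.0, 0]
   [-0.25, -0.4, -0.07, 2.6, -0.5, -7.7, 0]
   [-0.31, -0.5, -0.08, 3.4, -0.8, -9.3, 0]
```

>>> step_arm --moves '[[[-0.06,-0.1,-0.02,0.6,0,-2.1,0],[-0.12,-0.2,-0.04,1.3,0,-4.1,0],[-0.19,-0.3,-0.06,1.9,-0.2,-6,0],[-0.25,-0.4,-0.07,2.6,-0.5,-7.7,0],[-0.31,-0.5,-0.08,3.4,-0.8,-9.3,0]]]'

```text
time_s: 13.97
tcp_pos: [0.4844, 0.0225, 0.1989]
ee_rot: [[0.077, 0.529, 0.845], [-0.833, 0.5, -0.237], [-0.548, -0.686, 0.479]]
wrist_force: [0.5, 0.1, 0.3]
gripper_width: 0.003
```

```bash
python3 nxt.py 16 -.31,-.5,-.08,3.4,-.8,-9.3
```

```text
t 13.97 tcp [0.4844 0.0225 0.1989] box [-184.3   63.6  198.9] pitch 43.3 yaw_box 33.2 F [0.5 0.1 0.3] g 0.0
 j [  -6.4    3.8  -25.5  -56.5  -41.8 -141.4] cmd err mm [-0.2  0.8 -0.6] rot 0.29
ik err 0.0
   [-0.06, -0.1, -0.01, -0.1, 0.1, -1.7, 0]
   [-0.12, -0.21, -0.02, -0.1, 0.1, -3.2, 0]
   [-0.18, -0.31, -0.02, 0.0, 0.0, -4.7, 0]
   [-0.24, -0.42, -0.02, 0.2, -0.1, -6.0, 0]
   [-0.3, -0.53, -0.02, 0.3, -0.4, -7.2, 0]
```

>>> step_arm --moves '[[[-0.06,-0.1,-0.01,-0.1,0.1,-1.7,0],[-0.12,-0.21,-0.02,-0.1,0.1,-3.2,0],[-0.18,-0.31,-0.02,0,0,-4.7,0],[-0.24,-0.42,-0.02,0.2,-0.1,-6,0],[-0.3,-0.53,-0.02,0.3,-0.4,-7.2,0]]]'

```text
time_s: 14.38
tcp_pos: [0.4215, 0.0349, 0.1651]
ee_rot: [[0.519, 0.278, 0.808], [-0.809, 0.464, 0.36], [-0.275, -0.841, 0.466]]
wrist_force: [-0.2, 0.7, 0.1]
gripper_width: 0.005
```

```bash
python3 nxt.py 11 -.3,-.53,-.02,.3,-.4,-7.2
```

```text
t 14.38 tcp [0.4215 0.0349 0.1651] box [-244.    87.   165.1] pitch 57.2 yaw_box 48.9 F [-0.2  0.7  0.1] g 0.01
 j [   3.7    3.   -29.3  -39.2  -44.8 -129.8] cmd err mm [-0.5  0.4 -1. ] rot 0.28
ik err 0.0
   [-0.06, -0.11, 0.0, -0.3, 0.0, -1.0, 0]
   [-0.12, -0.22, 0.0, -0.6, 0.0, -2.0, 0]
   [-0.17, -0.33, 0.01, -0.7, -0.1, -2.8, 0]
   [-0.23, -0.44, 0.01, -0.8, -0.2, -3.5, 0]
   [-0.28, -0.55, 0.02, -0.8, -0.4, -4.1, 0]
```

>>> step_arm --moves '[[[-0.06,-0.11,0,-0.3,0,-1,30],[-0.12,-0.22,0,-0.6,0,-2,50],[-0.17,-0.33,0.01,-0.7,-0.1,-2.8,50],[-0.23,-0.44,0.01,-0.8,-0.2,-3.5,50],[-0.28,-0.55,0.02,-0.8,-0.4,-4.1,50]]]'

```text
time_s: 14.8
tcp_pos: [0.3831, 0.0248, 0.1518]
ee_rot: [[0.884, 0.08, 0.461], [-0.462, 0.304, 0.833], [-0.074, -0.949, 0.306]]
wrist_force: [-0.2, -0.2, -0.3]
gripper_width: 0.299
```

```bash
python3 nxt.py 6 -.28,-.55,.02,-.8,-.4,-4.1
python3 - <<'E'
from plan import *
print(delta(B((-292,70,160)),Rt(90,0,180)))
import cv2
c=cam("top")
a=c["image"][125:325,130:400,::-1];cv2.imwrite("pics/t10.png",cv2.resize(a,None,fx=2.96,fy=2.96,interpolation=cv2.INTER_CUBIC))
E
```

```text
t 14.8 tcp [0.3831 0.0248 0.1518] box [-283.5   83.9  151.8] pitch 71.7 yaw_box 65.1 F [-0.2 -0.2 -0.3] g 0.3
 j [  13.7    2.5  -32.9  -21.9  -47.8 -118.1] cmd err mm [-0.5  0.3 -0.6] rot 0.28
ik err 0.0
   [-0.06, -0.11, 0.01, -0.2, -0.1, -0.5, 0]
   [-0.11, -0.22, 0.01, -0.4, -0.3, -0.8, 0]
   [-0.16, -0.33, 0.02, -0.4, -0.6, -1.1, 0]
   [-0.22, -0.44, 0.02, -0.3, -0.9, -1.2, 0]
   [-0.27, -0.56, 0.03, -0.2, -1.3, -1.3, 0]
(array([-0.326, -0.669,  0.036]), array([ 0.08, -1.23, -1.29]))
```

View pics/t10.png

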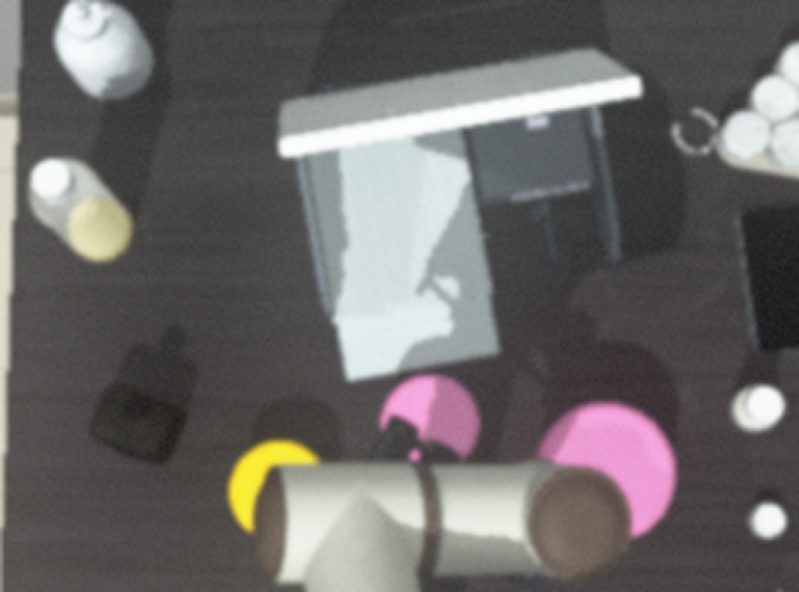

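Hood stands open and the jar is unmoved at crop (430,425). I'll finish turning the tool to point down.

>>> step_arm --moves '[[[-0.05,-0.11,0.01,-0.2,-0.3,-0.5,50],[-0.1,-0.22,0.01,-0.4,-0.5,-0.8,50],[-0.15,-0.33,0.02,-0.4,-0.8,-1.1,50],[-0.2,-0.44,0.02,-0.3,-1.1,-1.2,50],[-0.26,-0.54,0.03,-0.2,-1.3,-1.3,50]]]'

```text
time_s: 15.27
tcp_pos: [0.3745, 0.0105, 0.1604]
ee_rot: [[0.999, -0.003, -0.048], [0.048, 0.066, 0.997], [0.0, -0.998, 0.066]]
wrist_force: [0.2, -0.0, -0.5]
gripper_width: 0.498
```

```bash
python3 nxt.py 0 -.26,-.54,.03,-.2,-1.3,-1.3
python3 - <<'E'
from plan import *
for z in (160,100,42): print(delta(B((-294,70,z)),Rt(90,0,180)))
E
```

```text
t 15.27 tcp [0.3745 0.0105 0.1604] box [-294.5   71.3  160.4] pitch 86.2 yaw_box 82.5 F [ 0.2 -0.  -0.5] g 0.5
 j [  23.7    1.6  -36.4   -4.6  -50.7 -108.1] cmd err mm [-0.2 -0.2 -0.4] rot 0.17
ik err 0.0
(array([-0.067, -0.129,  0.007]), array([ 0.05,  0.07, -0.14]))
(array([-0.067, -0.129,  0.007]), array([ 0.03,  6.06, -0.54]))
(array([-0.067, -0.129,  0.007]), array([ 0.02, 11.85, -0.93]))
```

>>> step_arm --moves '[[[-0.03,-0.06,0,0,1.5,-0.1,50],[-0.067,-0.129,0,0,4,-0.3,50],[-0.067,-0.129,0.007,0,6.5,-0.6,50],[-0.067,-0.129,0.007,0,9,-0.8,50],[-0.067,-0.129,0.007,0,11.8,-0.9,50]]]'

```text
time_s: 15.68
tcp_pos: [0.3753, 0.0097, 0.0412]
ee_rot: [[0.985, -0.001, -0.172], [0.172, 0.001, 0.985], [-0.0, -1.0, 0.001]]
wrist_force: [0.9, -0.6, -0.4]
gripper_width: 0.498
```

```bash
python3 nxt.py 0 -.067,-.129,.007,0,11.8,-.9
python3 - <<'E'
from plan import *
print(delta(B((-270,69,42)),Rt(90,0,180)))
import cv2
c=cam("scene")
a=c["image"][180:340,120:330,::-1];cv2.imwrite("pics/s11.png",cv2.resize(a,None,fx=3.5,fy=3.5,interpolation=cv2.INTER_CUBIC))
c=cam("wrist");cv2.imwrite("pics/w11.png",c["image"][:,:,::-1])
c=cam("top");print([proj(c,hoodpt(h,156)).round(0).tolist() for h in (1.1,1.2,1.3,1.4)])
E
```

```text
t 15.68 tcp [0.3753 0.0097 0.0412] box [-293.9   70.4   41.2] pitch 89.9 yaw_box 103.7 F [ 0.9 -0.6 -0.4] g 0.5
 j [  26.6   14.3  -47.3   -0.2  -28.4 -106.5] cmd err mm [ 0.2  0.1 -1.3] rot 0.36
ik err 0.0
(array([0.001, 0.   , 0.   ]), array([ 2.41,  0.05, -0.13]))
[[229.0, 195.0], [228.0, 187.0], [226.0, 180.0], [225.0, 172.0]]
```

View pics/s11.png

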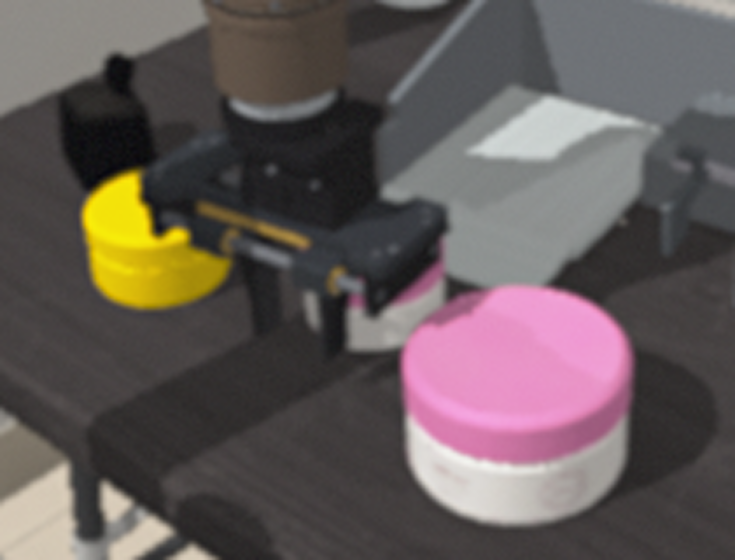

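View pics/w11.png

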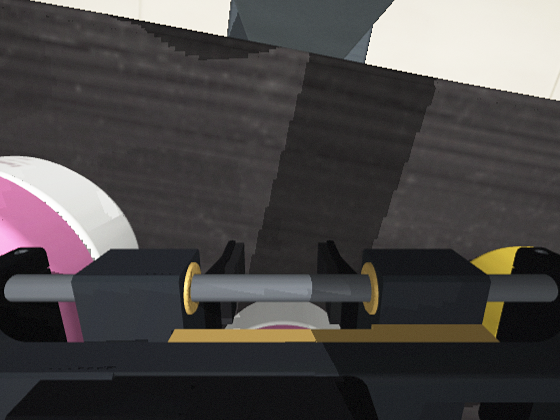

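Fingers straddle the back of the small jar. I'll push slowly along box +x.

>>> step_arm --moves '[[[0,0,0,1.2,0,0,50],[0,0,0,2.4,0,-0.1,50],[0,0,0,3.6,0,-0.1,50],[0,0,0,4.8,0,-0.1,50],[0,0,0,6,0,-0.1,50]]]'

```text
time_s: 16.25
tcp_pos: [0.435, 0.0188, 0.0433]
ee_rot: [[0.985, -0.001, -0.173], [0.173, 0.0, 0.985], [-0.001, -1.0, 0.001]]
wrist_force: [-2.7, 0.0, 0.1]
gripper_width: 0.501
```

```bash
python3 nxt.py 0 0,0,0,6,0,-.1
python3 - <<'E'
from plan import *
print(delta(B((-80,69,50)),Rt(90,0,180)))
import cv2
c=cam("scene")
a=c["image"][160:340,130:340,::-1];cv2.imwrite("pics/s12.png",cv2.resize(a,None,fx=3.3,fy=3.3,interpolation=cv2.INTER_CUBIC))
E
```

```text
t 16.25 tcp [0.435  0.0188 0.0433] box [-233.6   68.7   43.3] pitch 89.9 yaw_box 151.6 F [-2.7  0.   0.1] g 0.5
 j [ 2.400e+01  1.870e+01 -3.910e+01 -1.000e-01 -3.230e+01 -1.039e+02] cmd err mm [ 0.7 -0.5  0.8] rot 0.28
ik err 0.0
(array([0.001, 0.   , 0.   ]), array([15.41, -0.75, -0.04]))
```

View pics/s12.png

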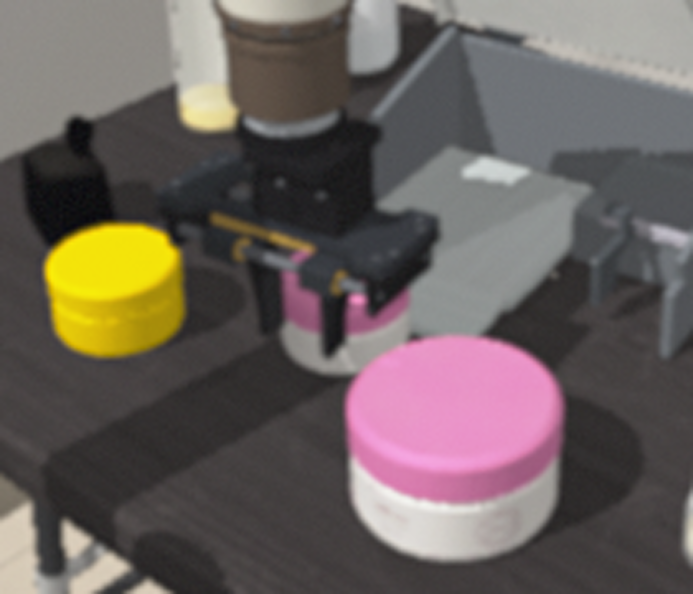

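>>> step_arm --moves '[[[0,0,0,1.2,-0.1,0,50],[0,0,0,2.4,-0.2,0,50],[0,0,0,3.6,-0.3,0,50],[0,0,0,4.8,-0.4,0,50],[0,0,0,6,-0.5,0,50]]]'

```text
time_s: 16.72
tcp_pos: [0.4933, 0.0291, 0.0479]
ee_rot: [[0.985, -0.002, -0.173], [0.173, 0.0, 0.985], [-0.002, -1.0, 0.0]]
wrist_force: [-1.2, -0.3, 1.3]
gripper_width: 0.501
```

```bash
python3 nxt.py 0 0,0,0,6,-.5,0
python3 - <<'E'
from plan import *
print(delta(B((-80,69,52)),Rt(90,0,180)))
import cv2
c=cam("scene")
a=c["image"][160:340,130:340,::-1];cv2.imwrite("pics/s13.png",cv2.resize(a,None,fx=3.3,fy=3.3,interpolation=cv2.INTER_CUBIC))
E
```

```text
t 16.72 tcp [0.4933 0.0291 0.0479] box [-174.3   68.6   47.9] pitch 89.9 yaw_box 168.1 F [-1.2 -0.3  1.3] g 0.5
 j [ 2.220e+01  2.260e+01 -3.080e+01 -1.000e-01 -3.670e+01 -1.022e+02] cmd err mm [-0.  -0.8  0.4] rot 0.29
ik err 0.0
(array([0.001, 0.   , 0.   ]), array([ 9.41, -0.45, -0.04]))
```

View pics/s13.png

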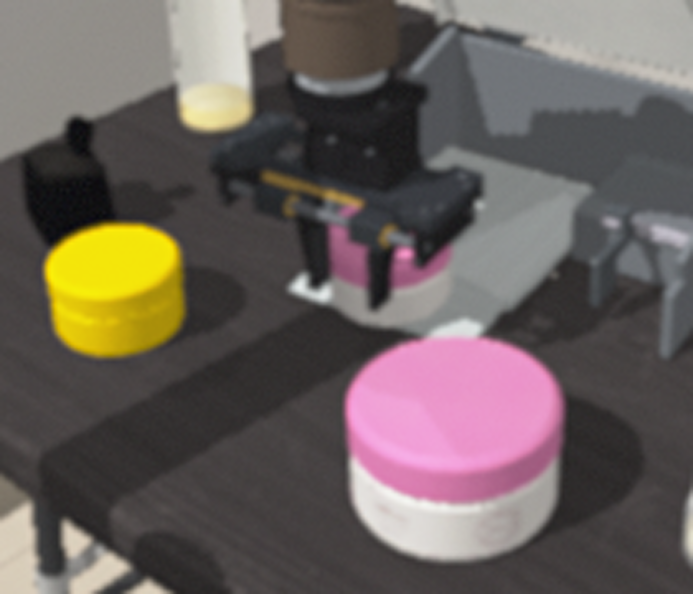

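>>> step_arm --moves '[[[0,0,0,1.2,-0.1,0,50],[0,0,0,2.4,-0.3,0,50],[0,0,0,3.6,-0.5,0,50],[0,0,0,4.8,-0.6,0,50],[0,0,0,6,-0.6,0,50]]]'

```text
time_s: 17.18
tcp_pos: [0.5523, 0.0396, 0.0537]
ee_rot: [[0.985, -0.002, -0.173], [0.174, 0.0, 0.985], [-0.002, -1.0, 0.0]]
wrist_force: [-0.5, 0.0, 0.5]
gripper_width: 0.494
```

```bash
python3 nxt.py 0 0,0,0,6,-.6,0
python3 - <<'E'
from plan import *
print(delta(B((-78,69,54)),Rt(90,0,180)))
import cv2
c=cam("scene")
a=c["image"][140:320,130:340,::-1];cv2.imwrite("pics/s14.png",cv2.resize(a,None,fx=3.3,fy=3.3,interpolation=cv2.INTER_CUBIC))
E
```

```text
t 17.18 tcp [0.5523 0.0396 0.0537] box [-114.4   68.5   53.7] pitch 89.9 yaw_box 166.7 F [-0.5  0.   0.5] g 0.49
 j [ 2.090e+01  2.650e+01 -2.220e+01 -1.000e-01 -4.140e+01 -1.008e+02] cmd err mm [-0.1 -0.9  0.2] rot 0.26
ik err 0.0
(array([0.001, 0.   , 0.   ]), array([ 3.61, -0.05, -0.04]))
```

View pics/s14.png

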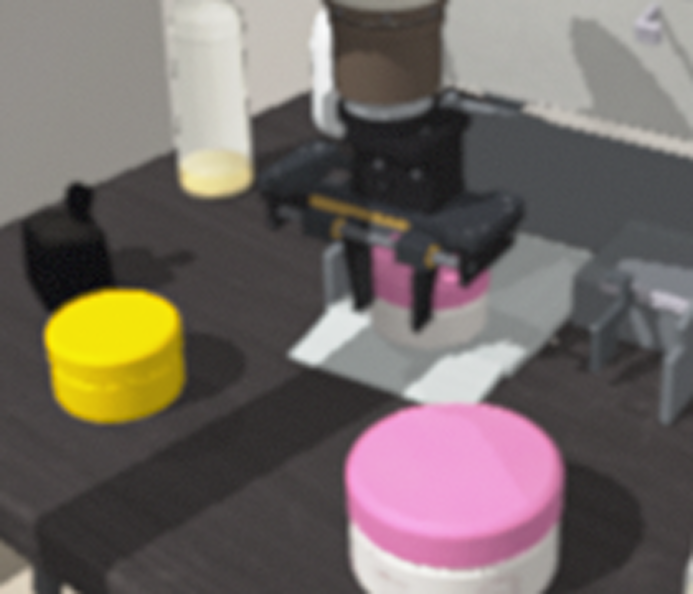

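>>> step_arm --moves '[[[0,0,0,1.2,0,0,50],[0,0,0,2.3,0,0,50],[0,0,0,3.2,0,0,50],[0,0,0,3.9,0,0,50],[0,0,0,4.3,0,0,50]]]'

```text
time_s: 17.65
tcp_pos: [0.5947, 0.0471, 0.0525]
ee_rot: [[0.985, -0.003, -0.174], [0.174, -0.001, 0.985], [-0.003, -1.0, -0.0]]
wrist_force: [-2.4, -0.3, 2.5]
gripper_width: 0.5
```

```bash
python3 nxt.py 0 0,0,0,4.3,0,0
python3 - <<'E'
from plan import *
import cv2
c=cam("scene")
a=c["image"][140:320,130:340,::-1];cv2.imwrite("pics/s15.png",cv2.resize(a,None,fx=3.3,fy=3.3,interpolation=cv2.INTER_CUBIC))
E
```

```text
t 17.65 tcp [0.5947 0.0471 0.0525] box [-71.3  68.3  52.5] pitch 89.8 yaw_box -172.4 F [-2.4 -0.3  2.5] g 0.5
 j [  20.1   29.9  -15.9   -0.   -44.4 -100. ] cmd err mm [ 0.  -1.2 -1.1] rot 0.25
ik err 0.0
```

View pics/s15.png

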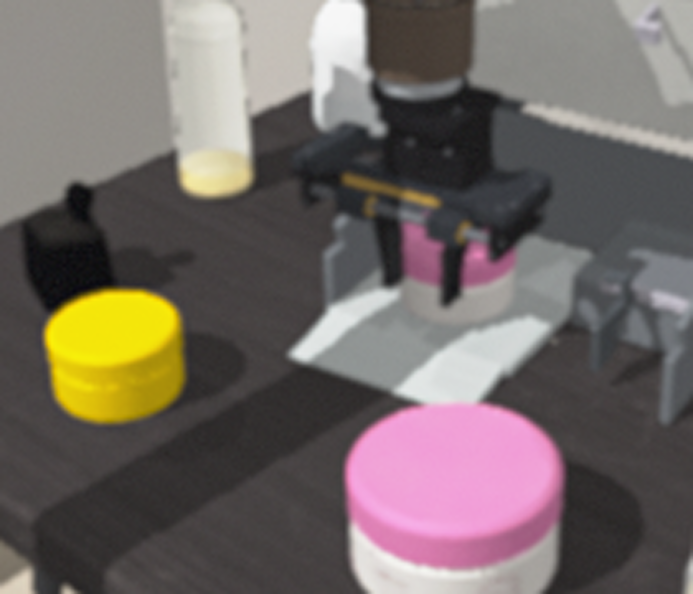

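>>> step_arm --moves '[[[0,0,0,-1.2,0,0,50],[0,0,0,-3,-0.5,0,50],[0,0,0,-6,-3,0,50],[0,0,0,-9,-6,0,50],[0,0,0,-12,-9,0,50]]]'

```text
time_s: 18.12
tcp_pos: [0.4763, 0.0261, 0.1411]
ee_rot: [[0.985, -0.004, -0.175], [0.175, -0.001, 0.985], [-0.004, -1.0, -0.001]]
wrist_force: [0.3, 1.2, 0.5]
gripper_width: 0.497
```

```bash
python3 nxt.py 0 0,0,0,-12,-9,0
python3 - <<'E'
from plan import *
import cv2
c=cam("scene")
a=c["image"][90:290,150:400,::-1];cv2.imwrite("pics/s16.png",cv2.resize(a,None,fx=2.9,fy=2.9,interpolation=cv2.INTER_CUBIC))
c=cam("top")
a=c["image"][125:325,130:400,::-1];cv2.imwrite("pics/t16.png",cv2.resize(a,None,fx=2.96,fy=2.96,interpolation=cv2.INTER_CUBIC))
E
```

```text
t 18.12 tcp [0.4763 0.0261 0.1411] box [-191.5   68.6  141.1] pitch 89.8 yaw_box -169.3 F [0.3 1.2 0.5] g 0.5
 j [  22.7   13.3  -27.2   -0.   -49.7 -102.6] cmd err mm [-0.2 -0.8 -2.4] rot 0.29
ik err 0.0
```

View pics/s16.png

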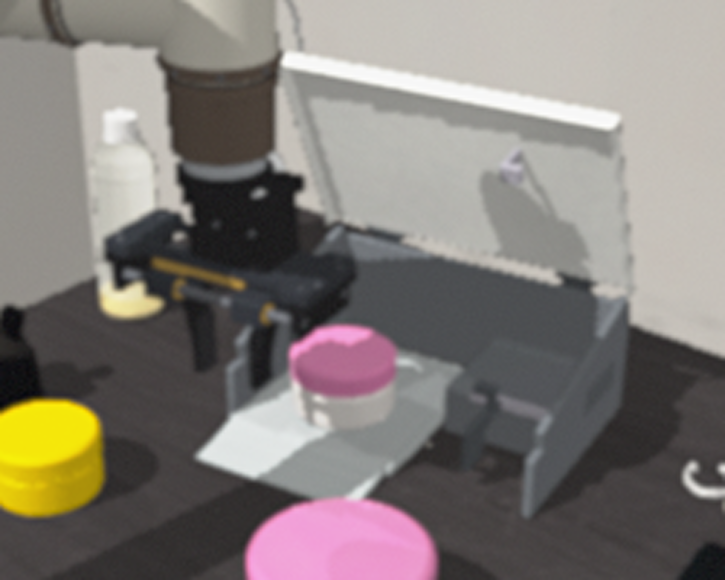

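View pics/t16.png

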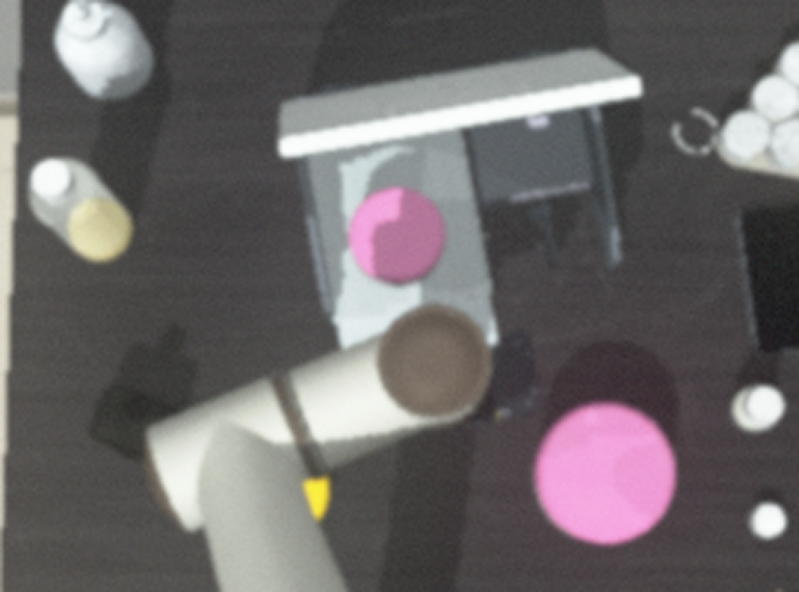

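Run:
```python
from plan import *
c=cam("top")
for nm,u,v,z in [("jar",398,236,.069),("vial",766,404,.068),("clear",52,178,.214),("jar0",430,425,.059)]: print(nm,inv(atz(c,130+u/2.96,125+v/2.96,z)).round(0))
state()
import cv2
a=c["image"]
```

```text
jar [-23.  67.  69.]
vial [-257. -263.   68.]
clear [ 61. 373. 214.]
jar0 [-216.   70.   59.]
t 18.27 tcp [0.4778 0.0267 0.1439] box [-190.    68.9  143.9] pitch 89.7 yaw_box 13.5 F [0.4 0.8 0.1] g 0.5
 j [  22.7   13.   -27.1   -0.   -49.6 -102.6] cmd err mm [ 1.2 -0.3  0.4] rot 0.3
```

Run:
```python
from station import r
print(r.finish_job()); s=r.sense(); print(s["time_s"],s["wrist_force"].round(1))
```

```text
the job is handed in; nothing more can be done
None
the job is handed in; nothing more can be done
```

The job is handed in at about 18.3 s of the 54 s allowed. The hood stands open by itself and the pink-lidded jar is inside the box. No verdict was reported.

**What I did:** I put the closed fingers under the lip and pushed the catch to the right; the spring force rose to about 6 N. I then lifted the hood past the catch and swung it up in an arc until it was wide open, with the jar still in front of the box. After that I pushed the small pink jar up the ramp with half-open fingers and backed away.

**Last checks from the camera images:**

| Item | Measured | Required |
|---|---|---|
| Hood angle | about 1.35 rad | above 1.15 rad |
| Jar centre, box x | about -23 mm | -41 to +80 mm |
| Jar centre, box y | about 67 mm | 10 to 110 mm |
| Jar attitude | upright and flat on the floor, by eye | within 0.06 rad |

- **Contact at the end:** the tool was clear of everything, with wrist force below 1 N.
- **Bystanders:** the vial and flask look unmoved. The flask was last checked just before the push, because the arm hid it later.
- **One check that disagreed:** the clear bottle's cap read about 7 mm from its first reading, though its base looked unchanged. That is close to my reading error and well under the 30 mm limit, and I did not look into it further.

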